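Clear and erect the folding courier crate and pack the sample pots

ROBOT

A 6-joint arm with a two-finger parallel gripper is mounted at the origin on the work surface. World frame = base frame: x ahead of the robot, y to its left, z up, the work surface at z = 0. Lengths are in m, angles in degrees, forces in N, time in s.
With the tool pointing down it reaches from about 0.375 to 0.9 m from the base axis. Payload 3.1 kg.
Tool frame: the origin (TCP) lies between the finger pads; the fingertips stand 11 mm ahead of it and the grasp point (between the pads) lies 8 mm behind it; z points along the fingers, y is the line along which they close (so a half turn about z gives the same grasp; the last joint's range is limited). The gripper opens to 87 mm and grips with 3 to 60 N. Pads are 19 mm wide; open, the fingers measure 117 mm over their backs; the gripper's body (75 mm by 190 mm) begins 51 mm behind the grasp point.
Start: joints at [61.564, 30.224, 82.088, -0, 67.689, -10.227], TCP at [0.195, 0.594, 0.234] pointing down, gripper open.
Joint ranges: [-176.69, 176.69], [-43.24, 126.21], [12.49, 139.97], [-82, 262], [0, 151.66], [-163.58, 163.58]. Speed limits (degrees/s): [159.86, 159.86, 180, 180, 180, 180].

INTERFACE

Orientations are given as a 3x3 rotation matrix whose columns are the frame's x, y, z axes.
In Python, from rig import bot, viewer, workorder, nets gives the robot as it stands. The module is installed in compiled form; this text tells all that it offers.
- The arm moves only by the tool move_arm, never from a script. Its argument "increments" is a list of rows, each a list of 7 numbers: the shift along the tool's x, y, z normalised to -1 to 1, where 1 is 0.3 m, then the turn, a rotation vector about the tool's x, y, z normalised to -1 to 1, where 1 is pi rad, then the opening, from 0 (shut) to 1 (fully open). In form: [[tx, ty, tz, wx, wy, wz, grip], ...]. A call has 1 to 10 rows; each row is the pose to reach, as a shift and turn from the pose commanded when the call began, along the tool's axes at that moment, turning the shorter way round; what a row does not reach only later rows make up. A row lasts 1/12 s, in which the tool goes at most 41.7 mm and 7.16 degrees, less where a joint would pass 70% of its speed; a pose out of reach is approached as far as the arm can. A call with a number of a shift or a turn outside -1 to 1 is refused whole. A call with a gripper value outside its range is refused whole. The fingers move at their own pace and stop on an object; the grip force is fixed at half the most. Time passes only in rows, so rows that repeat a pose let the fingers close. It gives the time, the measured TCP pose, the force, the opening and the grip force at its end, in the units of the state.
- bot.read_state(): the state, without advancing time (a new reading comes with each control period).
- viewer.capture(name): name is "scene" or "side" or "wrist"; returns a dict with "image" (384x512x3 uint8, blue, green, red), "K" (3x3 intrinsics, pixels), "eye" and "orientation" of the camera in the world. Camera axes: x right, y up, looking along -z (the intrinsics and any distortion apply to the point x, -y, -z); pixel columns grow to the right and rows downward; lengths in m; the calibration is good to about 2 mm. A picture is of the moment at which its call begins. There is no depth.
- workorder.hand_in(): hands the job in; it is judged then, once.
Trained networks look in the newest picture that a camera, given by its name, has taken for a name from the list of things; names that differ only in an ending like _2 or _b are one class to them, and where a whole thing is asked for, a point or a joint stands for the part that bears it (a point fixed in the world has none). Each returns a list of dicts, best first, with "conf" (0 to 1); they miss things now and then, are a little off and sometimes report something else, mostly with a low value. They report only what shows in the picture. A call takes as long as a camera call. They do not tell look-alikes from the thing itself.
- nets.find_in(camera, thing): "location" ([column, row] in pixels, amid what is visible of it).
The state is a dict: "time_s": time; "joint_positions": joint angles; "qvel": joint speeds; "tau": joint torques, N m; "position": TCP position; "tcp_rot": TCP orientation; "force": force on the tool from outside, world axes, zero at the start; "moment": the same for the moment, N m; "opening": opening from 0.0 (shut) to 1.0 (fully open); "grasp_force": force on a finger pad.
Only numpy, scipy, OpenCV 4.12 (cv2) and the standard library are available. Lean on these libraries where they do the work, as an engineer would, in place of code of your own. Each camera call takes 0.05 s, during which the arm holds its last target. There are 200 camera calls.

TASK

The teal courier crate lies folded flat on the lab bench with a slide box and a hair clipper left on top of it: move both off and lay them flat, the right way up and side by side, in the steel instrument tray. Then erect the crate by swinging its two long walls fully upright and after them the two end walls that lie beneath, and only then stand every white sample pot with a red lid upright on the crate's floor, setting each one down gently rather than dropping it. Leave all four walls up and leave the amber bottle standing where it is.

Things in the scene. Friction and masses are not known exactly. Their poses are not given: they have to be found in the camera images.
- crate: teal folding crate, fixed on the bench, its -x side towards the robot, turned only a little. Base 200 mm (x) by 270 mm (y), floor 6 mm thick; origin at the centre of its underside. Four hinged walls fold flat inwards: the long ones (near, far) lie over the end ones (left, right). Folded it is 52 mm high, erected 118 mm; erected, it is 184 mm (x) by 254 mm (y) inside
- near_wall_grip (a point): middle of the grip bar of the long wall nearest the robot, on its axis, which runs along the crate's y; the point's own x axis runs up the wall from hinge to bar. The bar is round, 12 mm thick, and forms the free edge of the wall; between it and the rest of the wall (8 mm thick) is a hand hole 112 mm long and 38 mm wide, so fingers fit on both sides of it. Folded, its axis is 46 mm above the bench, with open space below it
- far_wall_grip (a point): middle of the grip bar of the long wall farthest from the robot, on its axis, which runs along the crate's y; the point's own x axis runs up the wall from hinge to bar. The bar is round, 12 mm thick, and forms the free edge of the wall; between it and the rest of the wall (8 mm thick) is a hand hole 112 mm long and 38 mm wide, so fingers fit on both sides of it. Folded, its axis is 46 mm above the bench, with open space below it
- left_wall_grip (a point): middle of the grip bar of the end wall on the robot's left, on its axis, which runs along the crate's x; the point's own x axis runs up the wall from hinge to bar. The bar is round, 12 mm thick, and forms the free edge of the wall; between it and the rest of the wall (8 mm thick) is a hand hole 112 mm long and 38 mm wide, so fingers fit on both sides of it. Folded, its axis is 31 mm above the bench, with open space below it
- right_wall_grip (a point): middle of the grip bar of the end wall on the robot's right, on its axis, which runs along the crate's x; the point's own x axis runs up the wall from hinge to bar. The bar is round, 12 mm thick, and forms the free edge of the wall; between it and the rest of the wall (8 mm thick) is a hand hole 112 mm long and 38 mm wide, so fingers fit on both sides of it. Folded, its axis is 31 mm above the bench, with open space below it
- near_wall (a joint): hinge angle of the long wall nearest the robot: 0 = folded flat inwards over the base, 1.571 = fully upright against its stop. Hinge axis at x = -96 mm, z = 46 mm in the crate frame, 66 mm from the axis of the wall's grip bar. A stiff hinge (0.25 N m): the wall stays where it is left
- far_wall (a joint): hinge angle of the long wall farthest from the robot: 0 = folded flat inwards over the base, 1.571 = fully upright against its stop. Hinge axis at x = +96 mm, z = 46 mm in the crate frame, 66 mm from the axis of the wall's grip bar. A stiff hinge (0.25 N m): the wall stays where it is left
- left_wall (a joint): hinge angle of the end wall on the robot's left: 0 = folded flat inwards over the base, 1.571 = fully upright against its stop. Hinge axis at y = +131 mm, z = 31 mm in the crate frame, 81 mm from the axis of the wall's grip bar. A stiff hinge (0.25 N m): the wall stays where it is left
- right_wall (a joint): hinge angle of the end wall on the robot's right: 0 = folded flat inwards over the base, 1.571 = fully upright against its stop. Hinge axis at y = -131 mm, z = 31 mm in the crate frame, 81 mm from the axis of the wall's grip bar. A stiff hinge (0.25 N m): the wall stays where it is left
- slide_box: white box for microscope slides, 150 mm (its x) by 64 mm (its y) by 40 mm high, about 0.22 kg; starts lying across the folded crate; origin at the centre of its underside
- clipper: dark blue animal hair clipper with a steel comb blade at its +x end, 165 mm along its x; its body is 120 mm long (from 75 mm behind to 45 mm ahead of the origin), 42 mm wide (its y) and 38 mm high, about 0.26 kg; starts lying across the folded crate; origin in its underside, in the middle of its width
- tray: shallow stainless steel instrument tray, fixed, to one side of the crate (left or right), 260 mm (its x) by 220 mm (its y), rim 14 mm high and 4 mm thick, floor 4 mm thick; origin at the centre of its underside
- mat: blue bench mat, fixed, 270 mm (its x) by 220 mm (its y), 3 mm thick, on the side of the crate opposite to the tray; the pots and the amber bottle start on it; origin at the centre of its underside
- amber_bottle: amber reagent bottle with a black cap, 56 mm across, 115 mm tall, standing among the pots on the mat; not to be packed; origin at the centre of its underside
- pot1: white sample pot, upright cylinder 62 mm across, with a ribbed red screw lid 64 mm across that takes up the top 24 mm; 92 mm tall in all, about 0.25 kg; starts upright on the mat; origin at the centre of its underside, z up through the lid. Between two and four pots are present
- pot2: white sample pot, upright cylinder 62 mm across, with a ribbed red screw lid 64 mm across that takes up the top 24 mm; 92 mm tall in all, about 0.25 kg; starts upright on the mat; origin at the centre of its underside, z up through the lid. Between two and four pots are present
- pot3: white sample pot, upright cylinder 62 mm across, with a ribbed red screw lid 64 mm across that takes up the top 24 mm; 92 mm tall in all, about 0.25 kg; starts upright on the mat; origin at the centre of its underside, z up through the lid. Between two and four pots are present
- pot4: white sample pot, upright cylinder 62 mm across, with a ribbed red screw lid 64 mm across that takes up the top 24 mm; 92 mm tall in all, about 0.25 kg; starts upright on the mat; origin at the centre of its underside, z up through the lid. Between two and four pots are present
Not all that is in view belongs to the job. What is shaped like the pot3 but blue or green is not meant.

How it is judged (in metres and radians):
On the way, in this order (a step that is already met when the one before it is completed fails the run):
1. the slide box and the clipper both lie flat in the steel tray (x of slide_box in the frame of tray between -0.075 and 0.075 m and y of slide_box in the frame of tray between -0.09 and 0.09 m and z of each of slide_box, clipper in the frame of tray below 0.014 m and angle between each of slide_box, clipper's own z axis and vertical below 0.15 rad and x of clipper in the frame of tray between -0.075 and 0.075 m and y of clipper in the frame of tray between -0.09 and 0.09 m), for 0.2 s.
2. both long walls of the crate are upright (value of joint each of near_wall, far_wall above 1.42 rad), for 0.2 s.
3. both end walls of the crate are upright too (all of step 2 and value of joint each of left_wall, right_wall above 1.42 rad), for 0.2 s.
At the end, for the whole second after the job is handed in: Slide box and clipper lie flat on the tray floor, origins within 75 mm of its centre lengthwise and 90 mm across; all four walls within 8 degrees of upright; every pot present stands upright (within 7 degrees) and still on the crate floor; the amber bottle stands on the mat (all of step 1 and all of step 3 and x of pot1 in the frame of crate between -0.065 and 0.065 m and y of pot1 in the frame of crate between -0.1 and 0.1 m and z of each of pot1, pot2, pot3, pot4 in the frame of crate below 0.013 m and angle between each of pot1, pot2, pot3, pot4's own z axis and vertical below 0.12 rad and linear speed of each of pot1, pot2, pot3, pot4 below 0.03 m/s and x of pot2 in the frame of crate between -0.065 and 0.065 m and y of pot2 in the frame of crate between -0.1 and 0.1 m and x of pot3 in the frame of crate between -0.065 and 0.065 m and y of pot3 in the frame of crate between -0.1 and 0.1 m and x of pot4 in the frame of crate between -0.065 and 0.065 m and y of pot4 in the frame of crate between -0.1 and 0.1 m and angle between amber_bottle's own z axis and vertical below 0.2 rad and z of amber_bottle in the frame of mat below 0.012 m); the robot touches nothing.
It fails at once if an end wall is pulled up while a long wall still lies over it (value of joint any of left_wall, right_wall above 0.3 rad and value of joint any of near_wall, far_wall below 1 rad).
It fails at once if a pot is put into the crate before all four walls are up ((x of pot1 in the frame of crate between -0.09 and 0.09 m and y of pot1 in the frame of crate between -0.125 and 0.125 m and z of pot1 in the frame of crate below 0.05 m and (angle between the z axis of pot1 and the x axis of near_wall_grip, either way round above 0.67 rad or angle between the z axis of pot1 and the x axis of far_wall_grip, either way round above 0.67 rad or angle between the z axis of pot1 and the x axis of left_wall_grip, either way round above 0.67 rad or angle between the z axis of pot1 and the x axis of right_wall_grip, either way round above 0.67 rad)) or (x of pot2 in the frame of crate between -0.09 and 0.09 m and y of pot2 in the frame of crate between -0.125 and 0.125 m and z of pot2 in the frame of crate below 0.05 m and (angle between the z axis of pot2 and the x axis of near_wall_grip, either way round above 0.67 rad or angle between the z axis of pot2 and the x axis of far_wall_grip, either way round above 0.67 rad or angle between the z axis of pot2 and the x axis of left_wall_grip, either way round above 0.67 rad or angle between the z axis of pot2 and the x axis of right_wall_grip, either way round above 0.67 rad)) or (x of pot3 in the frame of crate between -0.09 and 0.09 m and y of pot3 in the frame of crate between -0.125 and 0.125 m and z of pot3 in the frame of crate below 0.05 m and (angle between the z axis of pot3 and the x axis of near_wall_grip, either way round above 0.67 rad or angle between the z axis of pot3 and the x axis of far_wall_grip, either way round above 0.67 rad or angle between the z axis of pot3 and the x axis of left_wall_grip, either way round above 0.67 rad or angle between the z axis of pot3 and the x axis of right_wall_grip, either way round above 0.67 rad)) or (x of pot4 in the frame of crate between -0.09 and 0.09 m and y of pot4 in the frame of crate between -0.125 and 0.125 m and z of pot4 in the frame of crate below 0.05 m and (angle between the z axis of pot4 and the x axis of near_wall_grip, either way round above 0.67 rad or angle between the z axis of pot4 and the x axis of far_wall_grip, either way round above 0.67 rad or angle between the z axis of pot4 and the x axis of left_wall_grip, either way round above 0.67 rad or angle between the z axis of pot4 and the x axis of right_wall_grip, either way round above 0.67 rad))).
It fails at once if a pot is dropped into the crate (falls free from more than about 25 mm above its floor) ((x of pot1 in the frame of crate between -0.09 and 0.09 m and y of pot1 in the frame of crate between -0.125 and 0.125 m and z of pot1 in the frame of crate between 0.018 and 0.2 m and linear speed of pot1 above 0.5 m/s and contact force between pot1 and the fingers below 0.1 N) or (x of pot2 in the frame of crate between -0.09 and 0.09 m and y of pot2 in the frame of crate between -0.125 and 0.125 m and z of pot2 in the frame of crate between 0.018 and 0.2 m and linear speed of pot2 above 0.5 m/s and contact force between pot2 and the fingers below 0.1 N) or (x of pot3 in the frame of crate between -0.09 and 0.09 m and y of pot3 in the frame of crate between -0.125 and 0.125 m and z of pot3 in the frame of crate between 0.018 and 0.2 m and linear speed of pot3 above 0.5 m/s and contact force between pot3 and the fingers below 0.1 N) or (x of pot4 in the frame of crate between -0.09 and 0.09 m and y of pot4 in the frame of crate between -0.125 and 0.125 m and z of pot4 in the frame of crate between 0.018 and 0.2 m and linear speed of pot4 above 0.5 m/s and contact force between pot4 and the fingers below 0.1 N)).
It fails at once if the amber bottle is knocked over or moved more than 6 cm (angle between amber_bottle's own z axis and vertical above 0.5 rad or distance of amber_bottle from where it was at the start of the episode above 0.06 m).
Of pot1, pot2, pot3, pot4 only 2 to 4 are there at a start; the rules pass over those that are not, and their reading is None.
At some moment in a run one of slide_box, clipper, pot1, pot2, pot3, pot4 may be knocked a few centimetres aside while the robot is not near it.
It also fails if it takes over 210 s, if anything falls off the work surface, if the arm or the gripper's body presses on something with over 40 N, if the wrist force passes 120 N, or if a joint passes its speed limit or range.

## Working session

There is one attempt and no reset: what is moved stays moved. The work goes in short steps, Python scripts to look and compute and a tool call to move; the robot and the scene stay as the last step left them, time stands still between calls to the robot, and variables do not carry over. Pictures are saved under pics/ and viewed, at most 14 in all, crops included, and the job is handed in when it is done.

Besides the shell and the picture viewer there is one more tool, called after "Request:" in YAML: its name, and indented under it one key for each argument. move_arm: Moves the arm, as the interface text tells. Its arguments: {"type":"object","properties":{"increments":{"type":"array"}},"required":["increments"]}

```bash
mkdir -p pics
cat > h.py <<'E'
import numpy as np, cv2
from rig import bot, viewer, workorder, nets
def cap(c,name=None):
    d=viewer.capture(c)
    if name: cv2.imwrite(f'pics/{name}.png',d['image'])
    return d
def ray(d,px):
    p=np.linalg.inv(d['K'])@[px[0],px[1],1.]
    v=np.array(d['orientation'])@[p[0],-p[1],-p[2]]
    return np.array(d['eye']),v
def atz(d,px,z):
    e,v=ray(d,px); return e+v*(z-e[2])/v[2]
def proj(d,P):
    q=np.array(d['orientation']).T@(np.array(P)-d['eye']); p=d['K']@[q[0],-q[1],-q[2]]; return p[:2]/p[2]
E
python3 - <<'E'
from h import *
a=cap('scene','s0');b=cap('side','d0')
for d in (a,b): print(d['K'],d['eye'],d['orientation'],d.keys())
for c in ('scene','side'):
  for t in ['slide_box','clipper','tray','mat','amber_bottle','pot1','crate','near_wall_grip','far_wall_grip']:
    print(c,t,[(np.round(x['location']).tolist(),round(x['conf'],2)) for x in nets.find_in(c,t)])
s=bot.read_state();print(s)
cv2.imwrite('pics/both0.png',np.hstack([a['image'],b['image']])[:, :])
E
```

```text
[[358.69516714   0.         256.87354536]
 [  0.         358.69516714 193.19873223]
 [  0.           0.           1.        ]] [1.14041403 0.32640846 0.96601025] [[-0.36056434 -0.73923694  0.56879004]
 [ 0.93263106 -0.29480784  0.20805683]
 [ 0.01388047  0.60548913  0.79573252]] dict_keys(['image', 'K', 'eye', 'orientation'])
[[404.747601     0.         261.0063298 ]
 [  0.         404.747601   193.44908688]
 [  0.           0.           1.        ]] [ 0.14982213 -0.8514829   0.84767828] [[ 0.92638183  0.24416474 -0.28670594]
 [-0.37622557  0.56677592 -0.7329525 ]
 [-0.01646313  0.78685998  0.61691193]] dict_keys(['image', 'K', 'eye', 'orientation'])
scene slide_box [([235.0, 207.0], 0.67)]
scene clipper [([203.0, 196.0], 0.93), ([207.0, 227.0], 0.54)]
scene tray [([141.0, 172.0], 0.7)]
scene mat [([332.0, 246.0], 0.7)]
scene amber_bottle [([322.0, 196.0], 0.74), ([255.0, 218.0], 0.7)]
scene pot1 [([319.0, 218.0], 0.76), ([401.0, 217.0], 0.75), ([351.0, 232.0], 0.69), ([391.0, 192.0], 0.67), ([396.0, 254.0], 0.61)]
scene crate [([211.0, 221.0], 0.9), ([236.0, 208.0], 0.49)]
scene nea
[... 766 characters left out ...]
.87163439e-04,
        6.76898654e+01, -1.02285478e+01]), 'qvel': array([-0.06820544,  0.00980378,  0.05578271,  0.02104275,  0.04634599,
       -0.02661301]), 'tau': array([-7.78867561e-04, -4.40020537e+01, -1.76988405e+01,  6.34033000e-02,
        5.04834275e-02,  1.45144185e-05]), 'position': array([0.19526451, 0.59369752, 0.23359024]), 'tcp_rot': array([[-9.49934111e-01,  3.12450289e-01,  3.67763528e-05],
       [ 3.12450290e-01,  9.49934110e-01,  4.46137225e-05],
       [-2.09955415e-05,  5.38708790e-05, -9.99999998e-01]]), 'force': array([ 0.7035377 ,  0.04659494, -1.29273677]), 'moment': array([-0.02785319, -0.00563171,  0.05581964]), 'grasp_force': 0.0, 'opening': 0.9986651875995347}
```

View pics/s0.png

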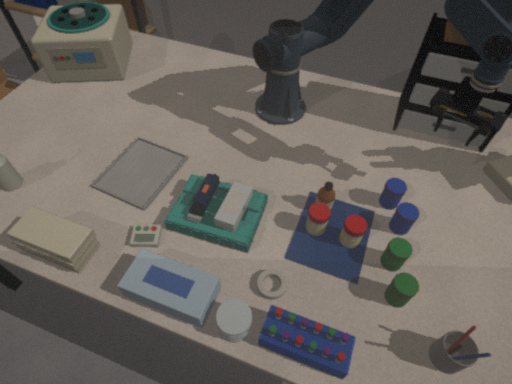

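View pics/d0.png

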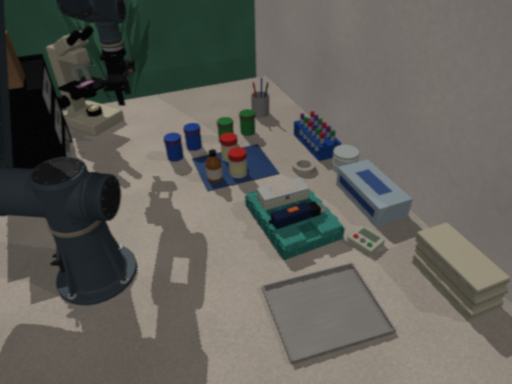

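The scene view shows the crate at (217,210), clipper (203,196), slide box (235,207), tray (140,172) and mat (332,235). There are two red-lid pots at (318,219) and (354,231), with the bottle at (326,195). The side view shows the same layout, with the tray at -y and the mat at +y.

Run:
```python
from h import *
a=cap('scene');b=cap('side')
r=lambda d,p,z:print(p,np.round(atz(d,p,z),3))
print('scene');
for p,z in [((217,210),.045),((203,196),.08),((235,207),.08),((140,172),.01),((332,235),.003),((319,211),.092),((355,224),.092),((326,187),.115)]: r(a,p,z)
print('side')
for p,z in [((293,220),.045),((297,214),.08),((284,195),.08),((328,311),.01),((235,166),.003),((229,140),.092),((237,155),.092),((212,154),.115)]: r(b,p,z)
c=a['image'][130:290,85:385];cv2.imwrite('pics/sc1.png',cv2.resize(c,None,fx=2.66,fy=2.66,interpolation=cv2.INTER_CUBIC))
```

```text
scene
(217, 210) [ 0.589 -0.006  0.045]
(203, 196) [ 0.579 -0.055  0.08 ]
(235, 207) [0.58  0.052 0.08 ]
(140, 172) [ 0.521 -0.336  0.01 ]
(332, 235) [0.518 0.351 0.003]
(319, 211) [0.509 0.293 0.092]
(355, 224) [0.515 0.401 0.092]
(326, 187) [0.432 0.29  0.115]
side
(293, 220) [ 0.562 -0.053  0.045]
(297, 214) [ 0.566 -0.069  0.08 ]
(284, 195) [0.568 0.026 0.08 ]
(328, 311) [ 0.514 -0.352  0.01 ]
(235, 166) [0.516 0.343 0.003]
(229, 140) [0.513 0.385 0.092]
(237, 155) [0.506 0.278 0.092]
(212, 154) [0.42  0.283 0.115]
```

View pics/sc1.png

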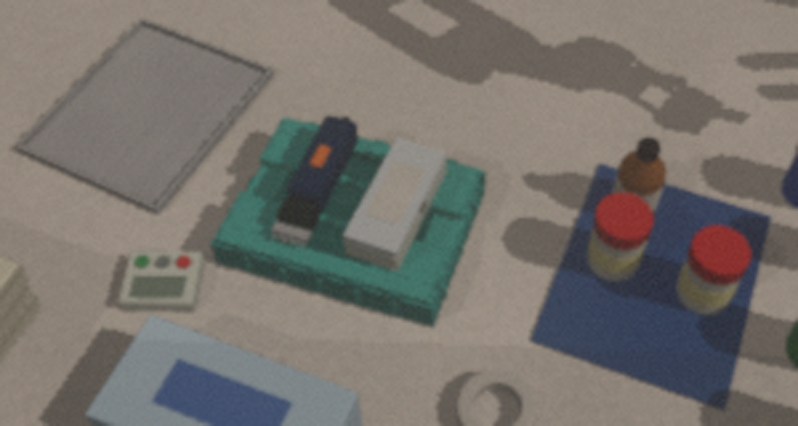

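```bash
cat >> h.py <<'E'
from scipy.spatial.transform import Rotation as Rn
def down(deg):  # tool y axis at angle deg from world +y, pointing down
    c,s=np.cos(np.radians(deg)),np.sin(np.radians(deg))
    y=np.array([-s,c,0]);z=np.array([0,0,-1.]);return np.c_[np.cross(y,z),y,z]
def inc(wps,P=None,R=None):
    """wps: list of (pos,Rot) ; prints, for each, the increments from the previous one"""
    s=bot.read_state()
    P=np.array(s['position']) if P is None else np.array(P); R=np.array(s['tcp_rot']) if R is None else R
    for p,Q in wps:
        p=np.array(p,float);t=R.T@(p-P);w=Rn.from_matrix(R.T@Q).as_rotvec()
        rows=max(np.linalg.norm(t)/.0417,np.degrees(np.linalg.norm(w))/7.16)
        print(np.round(np.r_[t/.3,w/np.pi],4).tolist(),'rows>=%.1f'%rows)
        P,R=p,Q
def pf(c,t): return [(np.round(x['location'],1).tolist(),round(x['conf'],2)) for x in nets.find_in(c,t)]
E
python3 - <<'E'
from h import *
inc([((.35,.33,.40),down(0)),((.5,0.05,.42),down(0))])
E
```

```text
[-0.7646, -0.6738, -0.5548, -0.0, -0.0, -0.1012] rows>=8.3
[-0.5, -0.9333, -0.0667, 0.0, 0.0, 0.0] rows>=7.6
```

Request:
move_arm:
  increments:
    - [-0.7646,-0.6738,-0.5548,0,0,-0.1012,1]
    - [-0.7646,-0.6738,-0.5548,0,0,-0.1012,1]
    - [-0.7646,-0.6738,-0.5548,0,0,-0.1012,1]
    - [-0.7646,-0.6738,-0.5548,0,0,-0.1012,1]
    - [-0.7646,-0.6738,-0.5548,0,0,-0.1012,1]
    - [-0.7646,-0.6738,-0.5548,0,0,-0.1012,1]
    - [-0.7646,-0.6738,-0.5548,0,0,-0.1012,1]
    - [-0.7646,-0.6738,-0.5548,0,0,-0.1012,1]
    - [-0.7646,-0.6738,-0.5548,0,0,-0.1012,1]
    - [-0.7646,-0.6738,-0.5548,0,0,-0.1012,1]

```text
time_s: 1.93
position: [0.3525, 0.3282, 0.4026]
tcp_rot: [[-1.0, 0.004, 0.006], [0.004, 1.0, 0.002], [-0.006, 0.002, -1.0]]
force: [-0.8, 0.7, -0.2]
opening: 0.993
grasp_force: 0.0
```

Request:
move_arm:
  increments:
    - [-0.5,-0.9333,-0.0667,0,0,0,1]
    - [-0.5,-0.9333,-0.0667,0,0,0,1]
    - [-0.5,-0.9333,-0.0667,0,0,0,1]
    - [-0.5,-0.9333,-0.0667,0,0,0,1]
    - [-0.5,-0.9333,-0.0667,0,0,0,1]
    - [-0.5,-0.9333,-0.0667,0,0,0,1]
    - [-0.5,-0.9333,-0.0667,0,0,0,1]
    - [-0.5,-0.9333,-0.0667,0,0,0,1]
    - [-0.5,-0.9333,-0.0667,0,0,0,1]
    - [-0.5,-0.9333,-0.0667,0,0,0,1]

```text
time_s: 2.77
position: [0.5002, 0.0498, 0.4189]
tcp_rot: [[-1.0, 0.002, -0.002], [0.002, 1.0, 0.001], [0.002, 0.001, -1.0]]
force: [0.0, 0.7, -1.0]
opening: 0.998
grasp_force: 0.0
```

Run:
```python
from h import *
s=bot.read_state();print(s['time_s'],s['position'],s['joint_positions'],s['force'])
w=cap('wrist','w1');print(w['eye'],w['orientation'],w['K'])
for t in ['slide_box','clipper','crate','near_wall_grip','far_wall_grip']:print(t,pf('wrist',t))
cv2.imwrite('pics/w1b.png',cv2.resize(w['image'],None,fx=1.56,fy=1.56))
```

```text
2.7667 [0.50021143 0.04982225 0.41893724] [-7.10289654e+00  1.05133223e+01  8.31554797e+01  5.68982300e-02
  8.64621485e+01 -9.69939483e+01] [ 0.02722435  0.738191   -1.02847267]
[0.42537209 0.05017849 0.56976527] [[ 0.00155927 -0.96106438 -0.27632015]
 [ 0.99999741  0.00195704 -0.00116379]
 [ 0.00165924 -0.27631762  0.96106494]] [[297.14980089   0.         251.90486535]
 [  0.         297.14980089 188.01175157]
 [  0.           0.           1.        ]]
slide_box [([251.9, 191.3], 0.87)]
clipper [([189.6, 189.4], 0.65)]
crate [([213.1, 179.6], 0.78)]
near_wall_grip [([214.1, 149.4], 0.63)]
far_wall_grip [([218.9, 225.2], 0.63)]
```

View pics/w1b.png

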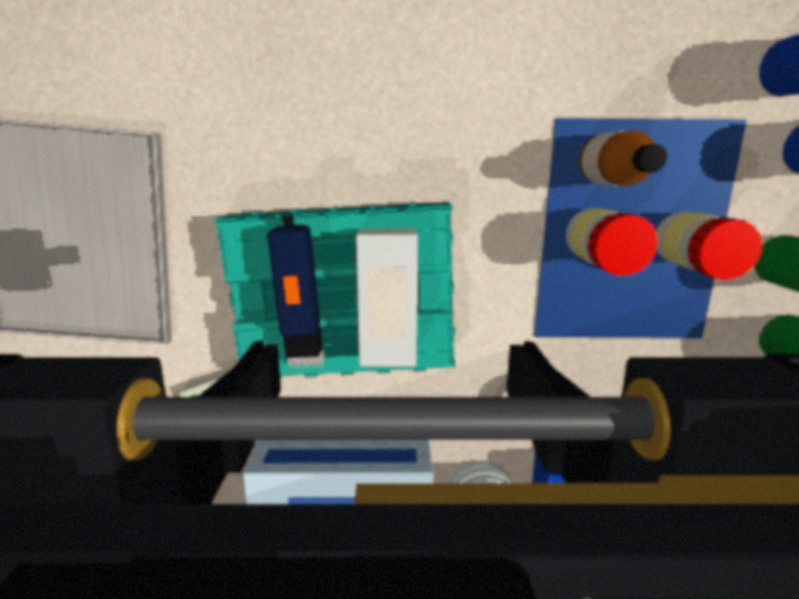

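The wrist view (scaled 1.5625) shows these corners:
- **Crate:** (218,216), (450,204), (454,366) and (240,377).
- **Clipper:** from (288,225) to (305,362), blade at the far end.
- **Slide box:** top corners (358,232), (417,232), (416,366) and (359,366).
- **Tray:** right edge from (160,135) to (168,340).
- **Mat:** (555,119), (745,120), (703,337) and (536,336).

Run:
```python
from h import *
w=cap('wrist');s=cap('scene')
f=lambda p,z:np.round(atz(w,np.array(p)/1.5625,z),4)
for n,z,ps in [('crate',.050,[(218,216),(450,204),(454,366),(240,377)]),('box top',.092,[(358,232),(417,232),(416,366),(359,366)]),
 ('clip top',.090,[(270,230),(308,227),(320,333),(285,337),(290,362),(322,360)]),('tray rim right',.014,[(160,135),(168,340)]),('mat',.003,[(555,119),(745,120),(703,337),(536,336)]),('pots lid',.092,[(623,244),(724,249)]),('cap',.115,[(650,158)])]:
    print(n,[f(p,z).tolist()[:2] for p in ps])
print('tray scene',[np.round(atz(s,np.array(p)/2.66+[85,130],.014),3).tolist() for p in [(142,22),(271,71),(156,211),(17,149)]])
print('crate scene',[np.round(atz(s,np.array(p)/2.66+[85,130],.050),3).tolist() for p in [(285,120),(485,172),(437,303),(216,240)]])
```

```text
crate [[0.4854, -0.1433], [0.4715, 0.1145], [0.6668, 0.1265], [0.6822, -0.1364]]
box top [[0.4965, 0.0154], [0.4963, 0.0763], [0.6473, 0.0778], [0.6475, 0.0137]]
clip top [[0.495, -0.0759], [0.4918, -0.0364], [0.6088, -0.0288], [0.6136, -0.0678], [0.6437, -0.064], [0.6412, -0.0279]]
tray rim right [[0.3985, -0.2133], [0.6481, -0.2372]]
mat [[0.3793, 0.2372], [0.3797, 0.4557], [0.6465, 0.4576], [0.6457, 0.2389]]
pots lid [[0.5083, 0.2911], [0.5133, 0.3974]]
cap [[0.4224, 0.2936]]
tray scene [[0.383, -0.429, 0.014], [0.399, -0.216, 0.014], [0.655, -0.237, 0.014], [0.638, -0.45, 0.014]]
crate scene [[0.495, -0.14, 0.05], [0.479, 0.12, 0.05], [0.666, 0.133, 0.05], [0.683, -0.131, 0.05]]
```

Run:
```python
from h import *
T=np.array([.519,-.333]);Rt=lambda v:T+np.array([[np.cos(-.092),-np.sin(-.092)],[np.sin(-.092),np.cos(-.092)]])@v
c=Rt([-.013,-.047]);print(c)
A=(.555,-.052)
inc([((*A,.16),down(3.8)),((*A,.0695),down(3.8)),((*A,.18),down(3.8)),((*c,.15),down(-5.2)),((*c,.024),down(-5.2)),((*c,.15),down(-5.2)),((.572,.046,.18),down(.6)),((.572,.046,.0695),down(.6))])
```

```text
[ 0.50173707 -0.37860692]
[-0.1838, -0.344, 0.8672, 0.0, 0.0001, -0.0205] rows>=6.8
[0.0, 0.0, 0.3017, 0.0, 0.0, 0.0] rows>=2.2
[0.0, 0.0, -0.3683, 0.0, 0.0, 0.0] rows>=2.6
[0.2493, -1.0745, 0.1, 0.0, 0.0, 0.05] rows>=8.0
[0.0, 0.0, 0.42, 0.0, 0.0, 0.0] rows>=3.0
[0.0, 0.0, -0.42, 0.0, 0.0, 0.0] rows>=3.0
[-0.105, 1.4308, -0.1, 0.0, 0.0, -0.0322] rows>=10.3
[0.0, 0.0, 0.3683, 0.0, 0.0, 0.0] rows>=2.6
```

Request:
move_arm:
  increments:
    - [-0.184,-0.344,0.867,0,0,-0.0205,0.75]
    - [-0.184,-0.344,0.867,0,0,-0.0205,0.75]
    - [-0.184,-0.344,0.867,0,0,-0.0205,0.75]
    - [-0.184,-0.344,0.867,0,0,-0.0205,0.75]
    - [-0.184,-0.344,0.867,0,0,-0.0205,0.75]
    - [-0.184,-0.344,0.867,0,0,-0.0205,0.75]
    - [-0.184,-0.344,0.867,0,0,-0.0205,0.75]
    - [-0.184,-0.344,0.867,0,0,-0.0205,0.75]
    - [-0.184,-0.344,0.867,0,0,-0.0205,0.75]

```text
time_s: 3.92
position: [0.5543, -0.0529, 0.1583]
tcp_rot: [[-0.998, -0.064, -0.004], [-0.064, 0.998, 0.002], [0.004, 0.002, -1.0]]
force: [-0.0, 0.2, 0.5]
opening: 0.751
grasp_force: 0.0
```

Request:
move_arm:
  increments:
    - [0,0,0.1,0,0,0,0.75]
    - [0,0,0.2,0,0,0,0.75]
    - [0,0,0.27,0,0,0,0.75]
    - [0,0,0.302,0,0,0,0.75]
    - [0,0,0.302,0,0,0,0.75]
    - [0,0,0.302,0,0,0,0]
    - [0,0,0.302,0,0,0,0]
    - [0,0,0.302,0,0,0,0]
    - [0,0,0.302,0,0,0,0]
    - [0,0,0.302,0,0,0,0]

```text
time_s: 4.75
position: [0.5572, -0.0544, 0.0711]
tcp_rot: [[-0.998, -0.065, 0.005], [-0.065, 0.998, -0.002], [-0.005, -0.003, -1.0]]
force: [-0.0, -3.9, 7.3]
opening: 0.479
grasp_force: 29.9
```

Request:
move_arm:
  increments:
    - [0,0,0,0,0,0,0]
    - [0,0,0,0,0,0,0]
    - [0,0,-0.05,0,0,0,0]
    - [0,0,-0.15,0,0,0,0]
    - [0,0,-0.27,0,0,0,0]
    - [0,0,-0.37,0,0,0,0]
    - [0,0,-0.37,0,0,0,0]

```text
time_s: 5.33
position: [0.5584, -0.0536, 0.1858]
tcp_rot: [[-0.998, -0.064, 0.01], [-0.064, 0.998, -0.002], [-0.01, -0.003, -1.0]]
force: [1.6, -0.2, -3.5]
opening: 0.481
grasp_force: 29.9
```

Run:
```python
from h import *
s=bot.read_state();print(s['time_s'],s['position'],s['opening'],s['grasp_force'],s['force'])
w=cap('wrist');d=cap('side')
cv2.imwrite('pics/w2.png',np.hstack([w['image'],d['image']])[:, :].copy()) 
cv2.imwrite('pics/w2b.png',cv2.resize(np.hstack([w['image'],d['image'][:,150:450]]),(790,374)))
```

```text
5.3333 [ 0.55843854 -0.05359616  0.18577992] 0.4807731629624774 29.936231723986566 [ 1.56694362 -0.15058954 -3.46708518]
```

View pics/w2b.png

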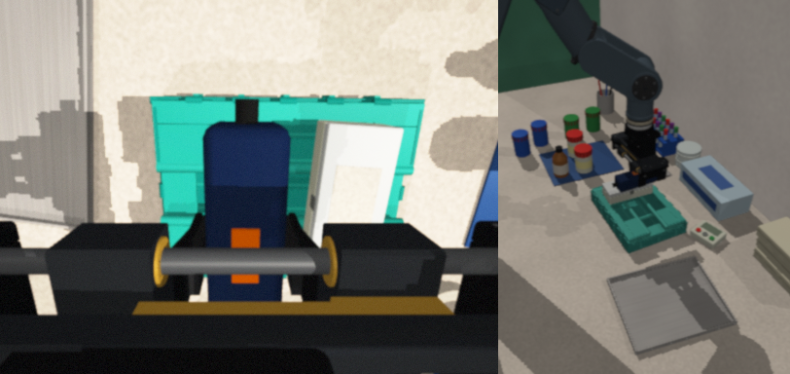

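The clipper is held, seen at (245,200). The slide box is still on the crate and the tray is clear.

Run:
```python
from h import *
c=(.502,-.379)
inc([((.54,-.2,.16),down(0)),((*c,.12),down(-5.2)),((*c,.024),down(-5.2)),((*c,.16),down(-5.2)),((.5,-.1,.4),down(0))])
```

```text
[0.0818, -0.4864, 0.0695, 0.0001, 0.0003, 0.0205] rows>=3.6
[0.1267, -0.5967, 0.1333, 0.0, 0.0, 0.0289] rows>=4.5
[0.0, 0.0, 0.32, 0.0, 0.0, 0.0] rows>=2.3
[0.0, 0.0, -0.4533, 0.0, 0.0, 0.0] rows>=3.3
[0.0909, 0.9256, -0.8, 0.0, 0.0, -0.0289] rows>=8.8
```

Request:
move_arm:
  increments:
    - [0.04,-0.243,0.035,0,0,0.01,0]
    - [0.082,-0.486,0.07,0,0,0.0205,0]
    - [0.082,-0.486,0.07,0,0,0.0205,0]
    - [0.082,-0.486,0.07,0,0,0.0205,0]
    - [0.082,-0.486,0.07,0,0,0.0205,0]

```text
time_s: 5.85
position: [0.5382, -0.2047, 0.1559]
tcp_rot: [[-1.0, 0.005, -0.004], [0.005, 1.0, 0.001], [0.004, 0.001, -1.0]]
force: [-0.1, 0.4, -3.2]
opening: 0.479
grasp_force: 29.9
```

Request:
move_arm:
  increments:
    - [0.127,-0.597,0.133,0,0,0.029,0]
    - [0.127,-0.597,0.133,0,0,0.029,0]
    - [0.127,-0.597,0.133,0,0,0.029,0]
    - [0.127,-0.597,0.133,0,0,0.029,0]
    - [0.127,-0.597,0.133,0,0,0.029,0]
    - [0.127,-0.597,0.133,0,0,0.029,0]
    - [0.127,-0.597,0.133,0,0,0.029,0]

```text
time_s: 6.43
position: [0.5002, -0.3785, 0.1164]
tcp_rot: [[-0.996, 0.094, -0.004], [0.094, 0.996, 0.005], [0.004, 0.005, -1.0]]
force: [0.6, -0.3, -3.3]
opening: 0.481
grasp_force: 29.9
```

Request:
move_arm:
  increments:
    - [0,0,0.1,0,0,0,0]
    - [0,0,0.2,0,0,0,0]
    - [0,0,0.27,0,0,0,0]
    - [0,0,0.3,0,0,0,0]
    - [0,0,0.32,0,0,0,0]
    - [0,0,0.32,0,0,0,0]
    - [0,0,0.32,0,0,0,0]
    - [0,0,0.32,0,0,0,0.75]
    - [0,0,0.32,0,0,0,0.75]
    - [0,0,0.32,0,0,0,0.75]

```text
time_s: 7.27
position: [0.5028, -0.3798, 0.0243]
tcp_rot: [[-0.996, 0.091, 0.002], [0.091, 0.996, -0.002], [-0.002, -0.001, -1.0]]
force: [0.6, -0.2, -0.3]
opening: 0.631
grasp_force: 0.0
```

Request:
move_arm:
  increments:
    - [0,0,-0.1,0,0,0,0.75]
    - [0,0,-0.25,0,0,0,0.75]
    - [0,0,-0.45,0,0,0,0.75]
    - [0,0,-0.45,0,0,0,0.75]

```text
time_s: 7.6
position: [0.5038, -0.3812, 0.1637]
tcp_rot: [[-0.996, 0.091, 0.006], [0.091, 0.996, -0.006], [-0.006, -0.005, -1.0]]
force: [-0.1, -1.0, 0.3]
opening: 0.743
grasp_force: 0.0
```

Request:
move_arm:
  increments:
    - [0.091,0.926,-0.8,0,0,-0.029,1]
    - [0.091,0.926,-0.8,0,0,-0.029,1]
    - [0.091,0.926,-0.8,0,0,-0.029,1]
    - [0.091,0.926,-0.8,0,0,-0.029,1]
    - [0.091,0.926,-0.8,0,0,-0.029,1]
    - [0.091,0.926,-0.8,0,0,-0.029,1]
    - [0.091,0.926,-0.8,0,0,-0.029,1]
    - [0.091,0.926,-0.8,0,0,-0.029,1]
    - [0.091,0.926,-0.8,0,0,-0.029,1]
    - [0.091,0.926,-0.8,0,0,-0.029,1]

```text
time_s: 8.43
position: [0.5016, -0.0965, 0.4046]
tcp_rot: [[-1.0, -0.005, 0.011], [-0.005, 1.0, -0.002], [-0.011, -0.002, -1.0]]
force: [0.1, 0.1, -0.5]
opening: 0.999
grasp_force: 0.0
```

Run:
```python
from h import *
s=bot.read_state();print(s['time_s'],s['position'],s['joint_positions'])
w=cap('wrist','w3')
cv2.imwrite('pics/w3b.png',cv2.resize(w['image'],None,fx=1.56,fy=1.56)[:400])
```

```text
8.4333 [ 0.50155372 -0.09651722  0.40457552] [ -23.53048048   11.41628608   84.14870878    0.14622921   83.81113766
 -113.82910703]
```

View pics/w3b.png

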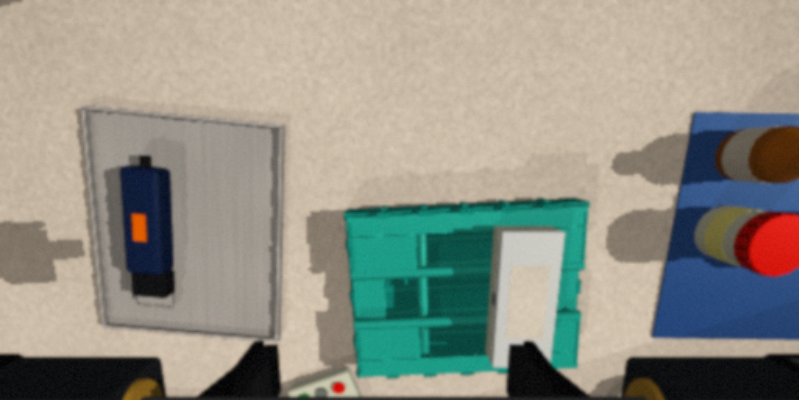

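The clipper lies in the tray around (148,225). The slide box top corners are (500,229), (564,230), (556,368) and (493,365). The crate corners are (347,212), (586,201), (578,366) and (358,376).

Run:
```python
from h import *
w=cap('wrist');d=cap('side');
f=lambda p,z:np.round(atz(w,np.array(p)/1.56,z),4)
for n,z,ps in [('crate',.050,[(347,212),(586,201),(578,366),(358,376)]),('box top',.092,[(500,229),(564,230),(556,368),(493,365)]),('tray',.014,[(81,107),(284,126),(276,338),(102,325)]),('clip',.042,[(123,168),(169,166),(174,270),(131,275)])]:
    print(n,[f(p,z).tolist()[:2] for p in ps], np.mean([f(p,z) for p in ps],axis=0))
```

```text
crate [[0.4834, -0.1484], [0.4706, 0.1066], [0.6629, 0.1208], [0.6775, -0.1399]] [ 0.5736   -0.015225  0.05    ]
box top [[0.4945, 0.0075], [0.4952, 0.0712], [0.6455, 0.0789], [0.6423, 0.0103]] [0.569375 0.041975 0.092   ]
tray [[0.3761, -0.4376], [0.3946, -0.2188], [0.6439, -0.2444], [0.6278, -0.4589]] [ 0.5106   -0.339925  0.014   ]
clip [[0.439, -0.3866], [0.4367, -0.3373], [0.5504, -0.3468], [0.5565, -0.3965]] [ 0.49565 -0.3668   0.042  ]
```

Run:
```python
from h import *
c=(.520,-.288);B=(.571,.044)
inc([((*B,.18),down(1.3)),((*B,.077),down(1.3)),((*B,.19),down(1.3)),((.54,-.13,.17),down(-2)),((*c,.12),down(-5.2)),((*c,.0315),down(-5.2)),((*c,.16),down(-5.2)),((.44,-.1,.40),down(0))])
```

```text
[-0.2375, 0.4813, 0.7277, -0.0003, 0.0001, -0.007] rows>=6.5
[0.0, 0.0, 0.3433, 0.0, 0.0, 0.0] rows>=2.5
[0.0, 0.0, -0.3767, 0.0, 0.0, 0.0] rows>=2.7
[0.1165, -0.5775, 0.0667, 0.0, 0.0, 0.0183] rows>=4.3
[0.0482, -0.5287, 0.1667, 0.0, 0.0, 0.0178] rows>=4.0
[0.0, 0.0, 0.295, 0.0, 0.0, 0.0] rows>=2.1
[0.0, 0.0, -0.4283, 0.0, 0.0, 0.0] rows>=3.1
[0.3224, 0.5999, -0.8, 0.0, 0.0, -0.0289] rows>=7.6
```

Request:
move_arm:
  increments:
    - [-0.237,0.481,0.728,0,0,-0.007,1]
    - [-0.237,0.481,0.728,0,0,-0.007,1]
    - [-0.237,0.481,0.728,0,0,-0.007,1]
    - [-0.237,0.481,0.728,0,0,-0.007,1]
    - [-0.237,0.481,0.728,0,0,-0.007,1]
    - [-0.237,0.481,0.728,0,0,-0.007,1]
    - [-0.237,0.481,0.728,0,0,-0.007,1]
    - [-0.237,0.481,0.728,0,0,-0.007,1]
    - [-0.237,0.481,0.728,0,0,-0.007,1]

```text
time_s: 9.33
position: [0.5698, 0.0433, 0.1774]
tcp_rot: [[-1.0, -0.022, -0.006], [-0.022, 1.0, -0.0], [0.006, 0.0, -1.0]]
force: [-0.2, 0.1, 0.5]
opening: 1.0
grasp_force: 0.0
```

Request:
move_arm:
  increments:
    - [0,0,0.1,0,0,0,1]
    - [0,0,0.2,0,0,0,1]
    - [0,0,0.3,0,0,0,1]
    - [0,0,0.343,0,0,0,1]
    - [0,0,0.343,0,0,0,1]
    - [0,0,0.343,0,0,0,0]
    - [0,0,0.343,0,0,0,0]
    - [0,0,0.343,0,0,0,0]
    - [0,0,0.343,0,0,0,0]
    - [0,0,0.343,0,0,0,0]

```text
time_s: 10.17
position: [0.5722, 0.0438, 0.0786]
tcp_rot: [[-1.0, -0.022, 0.003], [-0.022, 1.0, -0.001], [-0.003, -0.001, -1.0]]
force: [-0.4, -1.0, 4.8]
opening: 0.735
grasp_force: 29.9
```

Request:
move_arm:
  increments:
    - [0,0,0,0,0,0,0]
    - [0,0,-0.05,0,0,0,0]
    - [0,0,-0.15,0,0,0,0]
    - [0,0,-0.27,0,0,0,0]
    - [0,0,-0.377,0,0,0,0]
    - [0,0,-0.377,0,0,0,0]

```text
time_s: 10.67
position: [0.5751, 0.044, 0.1964]
tcp_rot: [[-1.0, -0.023, 0.013], [-0.023, 1.0, -0.001], [-0.013, -0.002, -1.0]]
force: [1.4, 0.0, -2.1]
opening: 0.734
grasp_force: 29.9
```

Held at 64 mm, which matches the box. Now I'll place it.

Request:
move_arm:
  increments:
    - [0.06,-0.289,0.033,0,0,0.009,0]
    - [0.1165,-0.5775,0.067,0,0,0.018,0]
    - [0.1165,-0.5775,0.067,0,0,0.018,0]
    - [0.1165,-0.5775,0.067,0,0,0.018,0]
    - [0.1165,-0.5775,0.067,0,0,0.018,0]
    - [0.1165,-0.5775,0.067,0,0,0.018,0]

```text
time_s: 11.17
position: [0.5388, -0.1329, 0.1687]
tcp_rot: [[-0.999, 0.039, -0.002], [0.039, 0.999, 0.0], [0.002, 0.0, -1.0]]
force: [-0.4, 1.2, -1.6]
opening: 0.735
grasp_force: 29.9
```

Request:
move_arm:
  increments:
    - [0.024,-0.26,0.083,0,0,0.009,0]
    - [0.048,-0.529,0.167,0,0,0.018,0]
    - [0.048,-0.529,0.167,0,0,0.018,0]
    - [0.048,-0.529,0.167,0,0,0.018,0]
    - [0.048,-0.529,0.167,0,0,0.018,0]
    - [0.048,-0.529,0.167,0,0,0.018,0]
    - [0.048,-0.529,0.167,0,0,0.018,0]

```text
time_s: 11.75
position: [0.5198, -0.2862, 0.1192]
tcp_rot: [[-0.996, 0.091, -0.002], [0.091, 0.996, 0.003], [0.002, 0.002, -1.0]]
force: [0.8, 0.1, -2.6]
opening: 0.734
grasp_force: 29.9
```

Request:
move_arm:
  increments:
    - [0,0,0.1,0,0,0,0]
    - [0,0,0.2,0,0,0,0]
    - [0,0,0.25,0,0,0,0]
    - [0,0,0.28,0,0,0,0]
    - [0,0,0.295,0,0,0,0]
    - [0,0,0.295,0,0,0,0]
    - [0,0,0.295,0,0,0,0]
    - [0,0,0.295,0,0,0,0.87]
    - [0,0,0.295,0,0,0,0.87]
    - [0,0,0.295,0,0,0,0.87]

```text
time_s: 12.58
position: [0.521, -0.2887, 0.0327]
tcp_rot: [[-0.996, 0.091, 0.002], [0.091, 0.996, -0.002], [-0.002, -0.002, -1.0]]
force: [-0.9, 0.8, -0.2]
opening: 0.839
grasp_force: 0.0
```

Request:
move_arm:
  increments:
    - [0,0,-0.1,0,0,0,0.87]
    - [0,0,-0.25,0,0,0,0.87]
    - [0,0,-0.43,0,0,0,0.87]
    - [0,0,-0.43,0,0,0,0.87]

```text
time_s: 12.92
position: [0.5227, -0.2902, 0.1667]
tcp_rot: [[-0.996, 0.091, 0.008], [0.091, 0.996, -0.007], [-0.009, -0.006, -1.0]]
force: [0.6, -0.8, -0.8]
opening: 0.871
grasp_force: 0.0
```

Request:
move_arm:
  increments:
    - [0.322,0.6,-0.8,0,0,-0.029,0.5]
    - [0.322,0.6,-0.8,0,0,-0.029,0.5]
    - [0.322,0.6,-0.8,0,0,-0.029,0.5]
    - [0.322,0.6,-0.8,0,0,-0.029,0.5]
    - [0.322,0.6,-0.8,0,0,-0.029,0.5]
    - [0.322,0.6,-0.8,0,0,-0.029,0.5]
    - [0.322,0.6,-0.8,0,0,-0.029,0.5]
    - [0.322,0.6,-0.8,0,0,-0.029,0.5]
    - [0.322,0.6,-0.8,0,0,-0.029,0.5]

```text
time_s: 13.67
position: [0.4406, -0.0981, 0.4059]
tcp_rot: [[-1.0, -0.003, 0.01], [-0.003, 1.0, -0.004], [-0.01, -0.004, -1.0]]
force: [-0.3, -0.7, -0.4]
opening: 0.505
grasp_force: 0.0
```

Run:
```python
from h import *
s=bot.read_state();print(s['time_s'],s['position'],s['joint_positions'])
w=cap('wrist','w4');a=cap('side','d4')
i=cv2.resize(w['image'],None,fx=1.5,fy=1.5)[:360]
cv2.imwrite('pics/w4b.png',i)
```

```text
13.6667 [ 0.44056724 -0.09813036  0.40588358] [-2.68296096e+01  5.72442463e+00  9.09629515e+01  5.45667121e-02
  8.27222412e+01 -1.16994043e+02]
```

View pics/w4b.png

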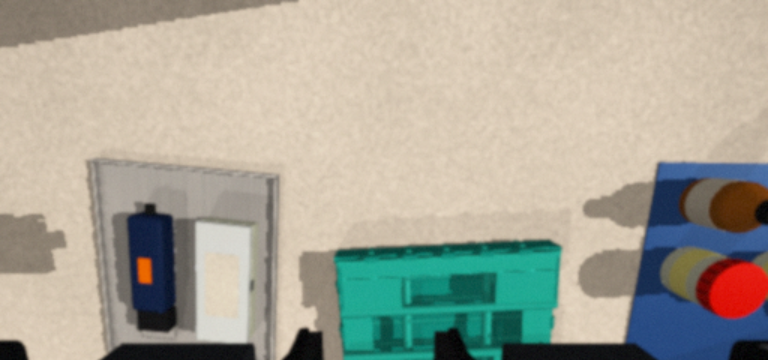

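Both items lie side by side in the tray, the clipper at (150,270) and the slide box at (225,280). Next I need a close look at the crate.

Run:
```python
from h import *
inc([((.50,-.01,.385),down(3.3))])
```

```text
[-0.1991, 0.2995, 0.0551, -0.0007, 0.0009, -0.018] rows>=2.6
```

Request:
move_arm:
  increments:
    - [-0.2,0.3,0.055,0,0,-0.018,1]
    - [-0.2,0.3,0.055,0,0,-0.018,1]
    - [-0.2,0.3,0.055,0,0,-0.018,1]
    - [-0.2,0.3,0.055,0,0,-0.018,1]
    - [-0.2,0.3,0.055,0,0,-0.018,1]
    - [-0.2,0.3,0.055,0,0,-0.018,1]
    - [-0.2,0.3,0.055,0,0,-0.018,1]

```text
time_s: 14.35
position: [0.4999, -0.0112, 0.3833]
tcp_rot: [[-0.998, -0.055, -0.002], [-0.055, 0.998, -0.0], [0.002, -0.0, -1.0]]
force: [0.7, -0.3, 1.6]
opening: 0.939
grasp_force: 0.0
```

Run:
```python
from h import *
s=bot.read_state();print(s['time_s'],s['position'],s['joint_positions'])
w=cap('wrist','w5')
for t in ['near_wall_grip','far_wall_grip','crate']:
  for l,c in pf('wrist',t): print(t,l,c,np.round(atz(w,l,.046),4))
cv2.imwrite('pics/w5b.png',cv2.resize(w['image'][90:262,130:380],None,fx=3.2,fy=3.2,interpolation=cv2.INTER_CUBIC))
```

```text
14.35 [ 0.49986819 -0.0111782   0.38327059] [-1.40860657e+01  1.16054336e+01  8.71582181e+01 -3.63343457e-02
  8.13283816e+01 -1.07231727e+02]
near_wall_grip [246.2, 151.0] 0.77 [ 0.5025 -0.02    0.046 ]
near_wall_grip [251.3, 235.3] 0.7 [ 0.6535 -0.0033  0.046 ]
far_wall_grip [250.1, 235.3] 0.91 [ 0.6536 -0.0054  0.046 ]
far_wall_grip [305.2, 196.0] 0.23 [0.5747 0.0854 0.046 ]
crate [247.2, 189.6] 0.97 [ 0.5687 -0.0149  0.046 ]
```

View pics/w5b.png

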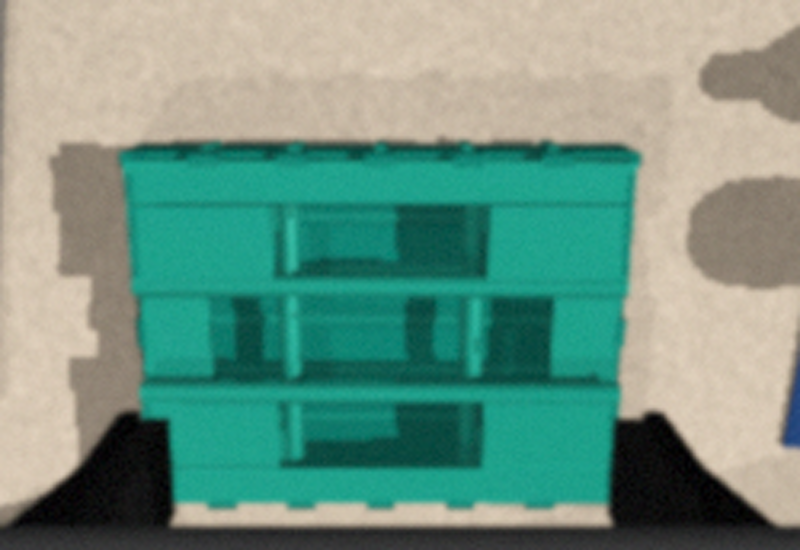

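The wrist crop shows the near bar at row ~286 (hole cols 277–487), the far bar at row ~387 (hole cols 282–483), and the end-wall bars at cols 292 and 473.

Run:
```python
from h import *
w=cap('wrist')
f=lambda p,z:np.round(atz(w,np.array(p)/3.2+[130,90],z),4).tolist()
for n,p,z in [('near bar',(382,286),.051),('nL',(140,287),.051),('nR',(628,284),.051),('far bar',(381,387),.051),('fL',(145,389),.051),('fR',(617,386),.051),('rend',(292,340),.037),('lend',(473,340),.037),('hole near top',(382,204),.05),('hole far bottom',(382,467),.05)]: print(n,f(p,z))
```

```text
near bar [0.5503, -0.0118, 0.051]
nL [0.5579, -0.1388, 0.051]
nR [0.5421, 0.1171, 0.051]
far bar [0.6068, -0.0094, 0.051]
fL [0.615, -0.1371, 0.051]
fR [0.5991, 0.1182, 0.051]
rend [0.5873, -0.0595, 0.037]
lend [0.5818, 0.0398, 0.037]
hole near top [0.5071, -0.0142, 0.05]
hole far bottom [0.6545, -0.0063, 0.05]
```

Run:
```python
from h import *
n=(.5491,-.0108)
inc([((*n,.16),down(-86.6)),((*n,.046),down(-86.6))])
```

```text
[-0.1627, -0.0092, 0.7475, 0.0, 0.0002, 0.4987] rows>=12.5
[0.0, 0.0, 0.38, 0.0, 0.0, 0.0] rows>=2.7
```

Request:
move_arm:
  increments:
    - [-0.163,-0.009,0.748,0,0,0.25,0.4]
    - [-0.163,-0.009,0.748,0,0,0.25,0.4]
    - [-0.163,-0.009,0.748,0,0,0.25,0.4]
    - [-0.163,-0.009,0.748,0,0,0.25,0.4]
    - [-0.163,-0.009,0.748,0,0,0.25,0.4]
    - [-0.163,-0.009,0.748,0,0,0.25,0.4]
    - [-0.163,-0.009,0.748,0,0,0.25,0.4]
    - [-0.163,-0.009,0.748,0,0,0.25,0.4]

```text
time_s: 15.27
position: [0.5485, -0.0101, 0.1577]
tcp_rot: [[-0.745, 0.667, -0.004], [0.667, 0.745, 0.001], [0.003, -0.002, -1.0]]
force: [-1.1, 0.7, 1.5]
opening: 0.472
grasp_force: 0.0
```

Request:
move_arm:
  increments:
    - [0,0,0,0,0,0.2487,0.4]
    - [0,0,0,0,0,0.2487,0.4]
    - [0,0,0,0,0,0.2487,0.4]
    - [0,0,0,0,0,0.2487,0.4]
    - [0,0,0,0,0,0.2487,0.4]
    - [0,0,0,0,0,0.2487,0.4]
    - [0,0,0,0,0,0.2487,0.4]
    - [0,0,0,0,0,0.2487,0.4]
    - [0,0,0,0,0,0.2487,0.4]

```text
time_s: 16.02
position: [0.5499, -0.0102, 0.1607]
tcp_rot: [[-0.062, 0.998, 0.002], [0.998, 0.062, -0.001], [-0.001, 0.002, -1.0]]
force: [-1.0, -0.3, -0.9]
opening: 0.401
grasp_force: 0.0
```

Run:
```python
from h import *
s=bot.read_state();print(s['joint_positions'],s['opening'])
n=(.5491,-.0108)
inc([((*n,.085),down(-86.6)),((*n,.046),down(-86.6))])
a=cap('scene');w=cap('wrist')
cv2.imwrite('pics/m6.png',cv2.resize(np.hstack([a['image'][130:290,120:330],cv2.resize(w['image'],(213,160))]),None,fx=1.85,fy=1.85))
```

```text
[-1.27044108e+01  3.01070796e+01  9.70888114e+01 -6.53393747e-03
  5.26680340e+01 -1.62810280e+01] 0.40112438885625146
[-0.0016, -0.0034, 0.2524, 0.0007, 0.0002, 0.001] rows>=1.8
[0.0, 0.0, 0.13, 0.0, 0.0, 0.0] rows>=0.9
```

View pics/m6.png

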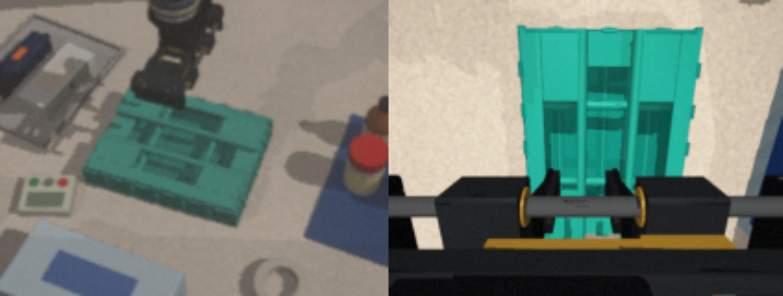

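The wrist panel shows the near bar (col ~583) centred between the fingers at 548 and 620.

Request:
move_arm:
  increments:
    - [-0.002,-0.003,0.1,0,0,0,0.4]
    - [-0.002,-0.003,0.2,0,0,0,0.4]
    - [-0.002,-0.003,0.28,0,0,0,0.4]
    - [-0.002,-0.003,0.34,0,0,0,0.4]
    - [-0.002,-0.003,0.38,0,0,0,0.4]
    - [-0.002,-0.003,0.38,0,0,0,0.4]

```text
time_s: 16.62
position: [0.5468, -0.0103, 0.0433]
tcp_rot: [[-0.061, 0.998, -0.005], [0.998, 0.061, 0.001], [0.001, -0.005, -1.0]]
force: [-0.2, -0.6, -0.3]
opening: 0.397
grasp_force: 0.0
```

Request:
move_arm:
  increments:
    - [0,0,0,0,0,0,0]
    - [0,0,0,0,0,0,0]
    - [0,0,0,0,0,0,0]
    - [0,0,0,0,0,0,0]
    - [0,0,0,0,0,0,0]

```text
time_s: 17.03
position: [0.5487, -0.0107, 0.0466]
tcp_rot: [[-0.061, 0.998, 0.001], [0.998, 0.061, -0.0], [-0.001, 0.001, -1.0]]
force: [-1.0, 0.4, 3.6]
opening: 0.129
grasp_force: 30.0
```

The bar is gripped at 11–12 mm and centred. Now I'll swing it.

Request:
move_arm:
  increments:
    - [0,-0.003,-0.038,0,0,0,0]
    - [0,-0.013,-0.075,0,0,0,0]
    - [0,-0.03,-0.11,0,0,0,0]
    - [0,-0.052,-0.141,0,0,0,0]
    - [0,-0.079,-0.168,0,0,0,0]
    - [0,-0.11,-0.19,0,0,0,0]
    - [0,-0.145,-0.207,0,0,0,0]
    - [0,-0.182,-0.217,0,0,0,0]
    - [0,-0.22,-0.22,0,0,0,0]
    - [0,-0.22,-0.22,0,0,0,0]

```text
time_s: 17.87
position: [0.4889, -0.0144, 0.1174]
tcp_rot: [[-0.058, 0.998, 0.019], [0.998, 0.058, -0.001], [-0.003, 0.019, -1.0]]
force: [6.2, 7.2, 20.3]
opening: 0.127
grasp_force: 30.0
```

Request:
move_arm:
  increments:
    - [0,-0.004,0,0,0,0,0]
    - [0,-0.008,0,0,0,0,0]
    - [0,-0.008,0,0,0,0,0]
    - [0,-0.008,0,0,0,0,0]

```text
time_s: 18.2
position: [0.4881, -0.0145, 0.1175]
tcp_rot: [[-0.058, 0.998, 0.021], [0.998, 0.058, -0.001], [-0.002, 0.021, -1.0]]
force: [7.1, 10.0, 20.7]
opening: 0.122
grasp_force: 30.0
```

Run:
```python
from h import *
s=bot.read_state();print(s['joint_positions'],s['opening'],s['force'],s['position'])
inc([((.6090,-.0072,.13),down(-86.6))])
```

```text
[-14.99123165  30.32944583 108.46132584   0.38376928  40.02408722
 -18.59757226] 0.12174944648328863 [ 7.12034244 10.00354804 20.66338817] [ 0.4881006  -0.01448206  0.11747819]
[0.0008, 0.4045, -0.0333, 0.0067, 0.0008, -0.0005] rows>=2.9
```

Request:
move_arm:
  increments:
    - [0,-0.015,0,0,0,0,0]
    - [0,-0.015,0,0,0,0,0]
    - [0,-0.015,0,0,0,0,0.4]
    - [0,-0.015,0,0,0,0,0.4]
    - [0,-0.015,0,0,0,0,0.4]
    - [0,-0.015,0,0,0,0,0.4]

```text
time_s: 18.7
position: [0.4744, -0.0148, 0.1126]
tcp_rot: [[-0.061, 0.998, -0.002], [0.998, 0.061, -0.0], [0.0, -0.002, -1.0]]
force: [-0.2, 0.3, -0.1]
opening: 0.339
grasp_force: 0.0
```

Request:
move_arm:
  increments:
    - [0,0,-0.13,0,0,0,0.4]
    - [0,0,-0.26,0,0,0,0.4]
    - [0,0,-0.4,0,0,0,0.4]
    - [0,0,-0.4,0,0,0,0.4]

```text
time_s: 19.03
position: [0.478, -0.0157, 0.2376]
tcp_rot: [[-0.061, 0.998, 0.009], [0.998, 0.061, -0.003], [-0.004, 0.009, -1.0]]
force: [1.9, 0.3, -0.4]
opening: 0.397
grasp_force: 0.0
```

Run:
```python
from h import *
s=bot.read_state();print(s['opening'],s['force'],s['position'])
a=cap('scene','s7');w=cap('side','d7')
# expected projections of near bar ends for upright
C=np.array([.579,-.009]);y=np.radians(3.4);R=np.array([[np.cos(y),-np.sin(y)],[np.sin(y),np.cos(y)]])
for th in (90,85,80):
  t=np.radians(th);x=-.096+.066*np.cos(t);z=.046+.066*np.sin(t)+.006
  for n,d in (('scene',a),('side',w)):
    print(th,n,[np.round(proj(d,[*(C+R@[x,v]),z]),1).tolist() for v in (-.12,0,.12)])
cv2.imwrite('pics/m7.png',np.hstack([cv2.resize(d['image'][r0:r0+110,c0:c0+130],None,fx=3,fy=3,interpolation=cv2.INTER_CUBIC) for d,r0,c0 in((a,150,155),(w,165,235))]))
```

```text
0.3969740666055921 [ 1.91404518  0.28815075 -0.44624778] [ 0.47804568 -0.01572717  0.23755773]
90 scene [[191.7, 160.8], [227.1, 169.8], [263.9, 179.2]]
90 side [[282.7, 225.4], [263.1, 199.9], [246.2, 178.0]]
85 scene [[191.0, 162.1], [226.5, 171.2], [263.3, 180.6]]
85 side [[284.7, 224.8], [264.9, 199.4], [247.9, 177.5]]
80 scene [[190.3, 163.6], [225.8, 172.7], [262.7, 182.2]]
80 side [[286.6, 224.3], [266.7, 199.1], [249.6, 177.2]]
```

View pics/m7.png

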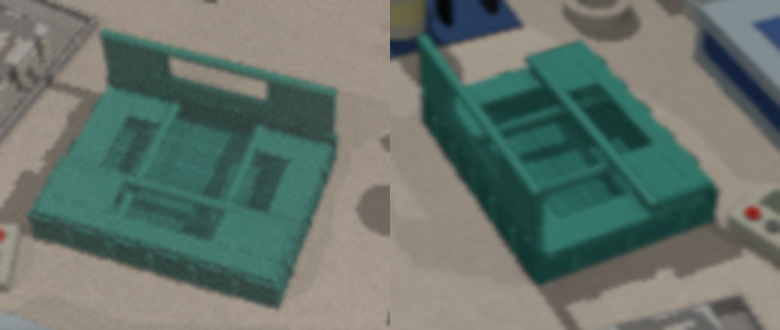

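The near wall stands about upright: its top bar in the left panel runs from (105,35) to (335,95), and the projection gives 85–90°. I'll nudge it against its stop with closed fingers, then go to the far wall.

Run:
```python
from h import *
Q=down(-86.6)
inc([((.529,-.012,.20),Q),((.529,-.012,.113),Q),((.4995,-.0138,.113),Q),((.529,-.012,.15),Q),((.609,-.0072,.15),Q),((.609,-.0072,.046),Q)])
```

```text
[-0.001, 0.1807, 0.1093, 0.0002, 0.0002, 0.0005] rows>=1.5
[0.0, 0.0, 0.29, 0.0, 0.0, 0.0] rows>=2.1
[-0.0002, -0.0985, 0.0, 0.0, 0.0, 0.0] rows>=0.7
[0.0002, 0.0985, -0.1233, 0.0, 0.0, 0.0] rows>=1.1
[0.0002, 0.2671, 0.0, 0.0, 0.0, 0.0] rows>=1.9
[0.0, 0.0, 0.3467, 0.0, 0.0, 0.0] rows>=2.5
```

Request:
move_arm:
  increments:
    - [0,0.18,0.08,0,0,0,0]
    - [0,0.18,0.11,0,0,0,0]
    - [0,0.18,0.11,0,0,0,0]
    - [0,0.18,0.11,0,0,0,0]
    - [0,0.18,0.25,0,0,0,0]
    - [0,0.18,0.35,0,0,0,0]
    - [0,0.18,0.4,0,0,0,0]
    - [0,0.18,0.4,0,0,0,0]

```text
time_s: 19.8
position: [0.5244, -0.0109, 0.1081]
tcp_rot: [[-0.061, 0.998, -0.012], [0.998, 0.061, 0.003], [0.003, -0.011, -1.0]]
force: [-0.4, -0.9, -0.6]
opening: 0.01
grasp_force: 0.0
```

Request:
move_arm:
  increments:
    - [0,-0.05,0,0,0,0,0]
    - [0,-0.075,0,0,0,0,0]
    - [0,-0.085,0,0,0,0,0]
    - [0,-0.092,0,0,0,0,0]
    - [0,-0.098,0,0,0,0,0]
    - [0,-0.098,0,0,0,0,0]
    - [0,-0.098,0,0,0,0,0]

```text
time_s: 20.38
position: [0.5008, -0.0136, 0.1121]
tcp_rot: [[-0.061, 0.998, 0.001], [0.998, 0.061, -0.0], [-0.0, 0.001, -1.0]]
force: [0.1, -0.1, -0.9]
opening: 0.004
grasp_force: 0.0
```

There's no contact at the upright position, so the near wall is fully up. Next is the far wall.

Request:
move_arm:
  increments:
    - [0,0.09,-0.06,0,0,0,0.4]
    - [0,0.1,-0.12,0,0,0,0.4]
    - [0,0.2,-0.12,0,0,0,0.4]
    - [0,0.3,-0.12,0,0,0,0.4]
    - [0,0.364,-0.12,0,0,0,0.4]
    - [0,0.364,-0.12,0,0,0,0.4]
    - [0,0.364,-0.12,0,0,0,0.4]

```text
time_s: 20.97
position: [0.6098, -0.0068, 0.1474]
tcp_rot: [[-0.061, 0.998, -0.0], [0.998, 0.061, -0.0], [-0.0, -0.0, -1.0]]
force: [-1.1, -0.5, -0.7]
opening: 0.38
grasp_force: 0.0
```

Run:
```python
from h import *
Q=down(-86.6)
s=bot.read_state();print(s['opening'],s['force'],s['position'])
inc([((.609,-.0072,.0455),Q)])
```

```text
0.3798583704089971 [-1.08413683 -0.53269107 -0.72246081] [ 0.60975548 -0.00675306  0.14735963]
[-0.0013, -0.0026, 0.3395, -0.0, 0.0, 0.0006] rows>=2.4
```

Request:
move_arm:
  increments:
    - [-0.001,-0.003,0.1,0,0,0,0.4]
    - [-0.001,-0.003,0.2,0,0,0,0.4]
    - [-0.001,-0.003,0.28,0,0,0,0.4]
    - [-0.001,-0.003,0.34,0,0,0,0.4]
    - [-0.001,-0.003,0.34,0,0,0,0.4]
    - [-0.001,-0.003,0.34,0,0,0,0]
    - [-0.001,-0.003,0.34,0,0,0,0]
    - [-0.001,-0.003,0.34,0,0,0,0]
    - [-0.001,-0.003,0.34,0,0,0,0]
    - [-0.001,-0.003,0.34,0,0,0,0]

```text
time_s: 21.8
position: [0.6086, -0.0074, 0.047]
tcp_rot: [[-0.061, 0.998, 0.001], [0.998, 0.061, -0.001], [-0.001, 0.001, -1.0]]
force: [-0.8, 0.3, 4.0]
opening: 0.131
grasp_force: 30.0
```

Request:
move_arm:
  increments:
    - [0,0.003,-0.038,0,0,0,0]
    - [0,0.013,-0.075,0,0,0,0]
    - [0,0.03,-0.11,0,0,0,0]
    - [0,0.052,-0.141,0,0,0,0]
    - [0,0.079,-0.168,0,0,0,0]
    - [0,0.11,-0.19,0,0,0,0]
    - [0,0.145,-0.207,0,0,0,0]
    - [0,0.182,-0.217,0,0,0,0]
    - [0,0.22,-0.22,0,0,0,0]
    - [0,0.22,-0.22,0,0,0,0]

```text
time_s: 22.63
position: [0.6727, -0.0039, 0.1154]
tcp_rot: [[-0.061, 0.998, -0.004], [0.998, 0.061, -0.001], [-0.001, -0.004, -1.0]]
force: [-7.3, -1.5, 14.9]
opening: 0.131
grasp_force: 30.0
```

Request:
move_arm:
  increments:
    - [0,0.01,0,0,0,0,0]
    - [0,0.02,0,0,0,0,0]
    - [0,0.03,0,0,0,0,0]
    - [0,0.03,0,0,0,0,0]
    - [0,0.03,0,0,0,0,0.4]
    - [0,0.03,0,0,0,0,0.4]
    - [0,0.03,0,0,0,0,0.4]
    - [0,0.03,0,0,0,0,0.4]

```text
time_s: 23.3
position: [0.683, -0.0027, 0.1131]
tcp_rot: [[-0.06, 0.998, 0.001], [0.998, 0.06, -0.0], [-0.0, 0.001, -1.0]]
force: [0.6, -0.0, 0.9]
opening: 0.341
grasp_force: 0.0
```

Request:
move_arm:
  increments:
    - [0,-0.02,-0.13,0,0,0,0.4]
    - [0,-0.02,-0.26,0,0,0,0.4]
    - [0,-0.02,-0.4,0,0,0,0.4]
    - [0,-0.02,-0.4,0,0,0,0.4]

```text
time_s: 23.63
position: [0.6832, -0.0035, 0.2423]
tcp_rot: [[-0.061, 0.998, 0.02], [0.998, 0.061, -0.003], [-0.004, 0.019, -1.0]]
force: [1.3, 0.7, 1.0]
opening: 0.395
grasp_force: 0.0
```

Run:
```python
from h import *
s=bot.read_state();print(s['opening'],s['force'],s['position'])
Q=down(-86.6)
C=np.array([.579,-.009]);y=np.radians(3.4);R=np.array([[np.cos(y),-np.sin(y)],[np.sin(y),np.cos(y)]])
p=C+R@[.045,0]; q=C+R@[.079,0];print(p,q)
inc([((*p,.2),Q),((*p,.113),Q),((*q,.113),Q)])
```

```text
0.39500969620191057 [1.2641186  0.65534589 0.97073998] [ 0.6832297  -0.00351626  0.2422692 ]
[ 0.62392079 -0.00633121] [ 0.65786095 -0.0043148 ]
[0.0032, -0.2006, 0.137, 0.0062, 0.0012, 0.0005] rows>=1.7
[0.0, 0.0, 0.29, 0.0, 0.0, 0.0] rows>=2.1
[-0.0, 0.1133, 0.0, 0.0, 0.0, 0.0] rows>=0.8
```

Request:
move_arm:
  increments:
    - [0.003,-0.2,0.05,0,0,0,0]
    - [0.003,-0.2,0.137,0,0,0,0]
    - [0.003,-0.2,0.137,0,0,0,0]
    - [0.003,-0.2,0.137,0,0,0,0]
    - [0.003,-0.2,0.25,0,0,0,0]
    - [0.003,-0.2,0.37,0,0,0,0]
    - [0.003,-0.2,0.427,0,0,0,0]
    - [0.003,-0.2,0.427,0,0,0,0]

```text
time_s: 24.3
position: [0.6174, -0.0056, 0.1004]
tcp_rot: [[-0.061, 0.998, -0.004], [0.998, 0.061, 0.001], [0.001, -0.004, -1.0]]
force: [0.1, 0.8, -0.5]
opening: 0.006
grasp_force: 0.0
```

Request:
move_arm:
  increments:
    - [0,0.06,0,0,0,0,0]
    - [0,0.09,0,0,0,0,0]
    - [0,0.105,0,0,0,0,0]
    - [0,0.113,0,0,0,0,0]
    - [0,0.12,0,0,0,0,0]
    - [0,0.127,0,0,0,0,0]
    - [0,0.133,0,0,0,0,0]
    - [0,0.133,0,0,0,0,0]

```text
time_s: 24.97
position: [0.6573, -0.0033, 0.1038]
tcp_rot: [[-0.061, 0.998, 0.0], [0.998, 0.061, -0.0], [-0.0, 0.0, -1.0]]
force: [1.5, 0.3, 0.0]
opening: 0.004
grasp_force: 0.0
```

The far wall is up too. Now the left end wall.

Run:
```python
from h import *
inc([((.657,-.0033,.194),down(-86.6)),((.576,.0409,.17),down(-41.6)),((.576,.0409,.17),down(3.4)),((.576,.0409,.031),down(3.4))])
```

```text
[0.0001, -0.0007, -0.3007, 0.0001, 0.0, 0.0005] rows>=2.2
[0.1631, -0.2608, 0.08, 0.0, 0.0, -0.25] rows>=6.3
[0.0, 0.0, 0.0, 0.0, 0.0, -0.25] rows>=6.3
[0.0, 0.0, 0.4633, 0.0, 0.0, 0.0] rows>=3.3
```

Request:
move_arm:
  increments:
    - [0,-0.01,-0.1,0,0,0,0]
    - [0,-0.01,-0.2,0,0,0,0.2]
    - [0,-0.01,-0.3,0,0,0,0.4]
    - [0,-0.01,-0.3,0,0,0,0.4]

```text
time_s: 25.3
position: [0.6578, -0.0041, 0.2003]
tcp_rot: [[-0.061, 0.998, 0.012], [0.998, 0.061, -0.002], [-0.003, 0.012, -1.0]]
force: [1.6, -0.2, 0.9]
opening: 0.151
grasp_force: 0.0
```

Request:
move_arm:
  increments:
    - [0.163,-0.251,0.08,0,0,-0.25,0.4]
    - [0.163,-0.251,0.08,0,0,-0.25,0.4]
    - [0.163,-0.251,0.08,0,0,-0.25,0.4]
    - [0.163,-0.251,0.08,0,0,-0.25,0.4]
    - [0.163,-0.251,0.08,0,0,-0.25,0.4]
    - [0.163,-0.251,0.08,0,0,-0.25,0.4]
    - [0.163,-0.251,0.08,0,0,-0.25,0.4]
    - [0.163,-0.251,0.08,0,0,-0.25,0.4]

```text
time_s: 25.97
position: [0.5755, 0.0408, 0.1693]
tcp_rot: [[-0.749, 0.662, -0.001], [0.662, 0.749, 0.0], [0.0, -0.0, -1.0]]
force: [1.0, -0.1, 0.1]
opening: 0.398
grasp_force: 0.0
```

Request:
move_arm:
  increments:
    - [0,0,0,0,0,-0.25,0.4]
    - [0,0,0,0,0,-0.25,0.4]
    - [0,0,0,0,0,-0.25,0.4]
    - [0,0,0,0,0,-0.25,0.4]
    - [0,0,0,0,0,-0.25,0.4]
    - [0,0,0,0,0,-0.25,0.4]
    - [0,0,0,0,0,-0.25,0.4]
    - [0,0,0,0,0,-0.25,0.4]
    - [0,0,0,0,0,-0.25,0.4]

```text
time_s: 26.72
position: [0.5757, 0.0407, 0.1694]
tcp_rot: [[-0.998, -0.059, -0.0], [-0.059, 0.998, 0.0], [0.0, 0.0, -1.0]]
force: [0.7, -0.9, 0.0]
opening: 0.397
grasp_force: 0.0
```

Run:
```python
from h import *
s=bot.read_state();print(s['time_s'],s['opening'],s['position'])
inc([((.576,.0409,.031),down(3.4))])
a=cap('scene');w=cap('wrist')
cv2.imwrite('pics/m8.png',cv2.resize(np.hstack([a['image'][130:290,120:330],cv2.resize(w['image'],(213,160))]),None,fx=1.85,fy=1.85))
```

```text
26.7167 0.39698351200094856 [0.57573547 0.04068744 0.16936015]
[-0.0011, 0.0006, 0.4612, 0.0, -0.0001, -0.0002] rows>=3.3
```

View pics/m8.png

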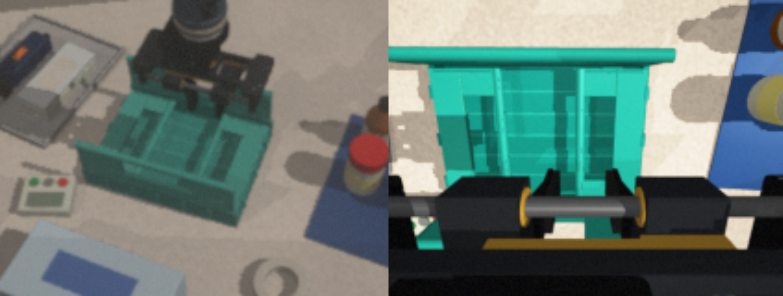

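The scene panel shows both long walls up. The wrist panel has the left end bar at col ~581 between the fingers.

Request:
move_arm:
  increments:
    - [-0.001,0,0.12,0,0,0,0.4]
    - [-0.001,0,0.24,0,0,0,0.4]
    - [-0.001,0,0.34,0,0,0,0.4]
    - [-0.001,0,0.42,0,0,0,0.4]
    - [-0.001,0,0.461,0,0,0,0.4]
    - [-0.001,0,0.461,0,0,0,0.4]
    - [-0.001,0,0.461,0,0,0,0]
    - [-0.001,0,0.461,0,0,0,0]
    - [-0.001,0,0.461,0,0,0,0]
    - [-0.001,0,0.461,0,0,0,0]

```text
time_s: 27.65
position: [0.5777, 0.0396, 0.0329]
tcp_rot: [[-0.998, -0.063, 0.004], [-0.063, 0.998, -0.003], [-0.004, -0.003, -1.0]]
force: [-1.0, -15.0, 0.4]
opening: 0.181
grasp_force: 7.0
```

Request:
move_arm:
  increments:
    - [0,0,0,0,0,0,0]
    - [0,0,0,0,0,0,0]

```text
time_s: 27.82
position: [0.5779, 0.0374, 0.0329]
tcp_rot: [[-0.998, -0.063, 0.004], [-0.063, 0.998, -0.005], [-0.003, -0.005, -1.0]]
force: [-1.0, -11.1, 1.5]
opening: 0.128
grasp_force: 30.0
```

The bar is gripped, with about 3 mm of lateral offset. I'll correct for that in the arc.

Request:
move_arm:
  increments:
    - [0,-0.008,-0.047,0,0,0,0]
    - [0,0.005,-0.092,0,0,0,0]
    - [0,0.025,-0.135,0,0,0,0]
    - [0,0.052,-0.174,0,0,0,0]
    - [0,0.085,-0.207,0,0,0,0]
    - [0,0.124,-0.234,0,0,0,0]
    - [0,0.167,-0.254,0,0,0,0]
    - [0,0.212,-0.266,0,0,0,0]
    - [0,0.259,-0.27,0,0,0,0]
    - [0,0.259,-0.27,0,0,0,0]

```text
time_s: 28.65
position: [0.5742, 0.1182, 0.1165]
tcp_rot: [[-0.998, -0.063, 0.008], [-0.063, 0.998, -0.003], [-0.008, -0.003, -1.0]]
force: [-0.6, -3.4, 13.7]
opening: 0.122
grasp_force: 30.0
```

Request:
move_arm:
  increments:
    - [0,0.01,0,0,0,0,0]
    - [0,0.02,0,0,0,0,0]
    - [0,0.03,0,0,0,0,0]
    - [0,0.03,0,0,0,0,0]
    - [0,0.03,0,0,0,0,0.4]
    - [0,0.03,0,0,0,0,0.4]
    - [0,0.03,0,0,0,0,0.4]
    - [0,0.03,0,0,0,0,0.4]

```text
time_s: 29.32
position: [0.5723, 0.1264, 0.1143]
tcp_rot: [[-0.998, -0.059, 0.004], [-0.059, 0.998, -0.0], [-0.004, -0.0, -1.0]]
force: [0.3, 0.5, -0.1]
opening: 0.337
grasp_force: 0.0
```

Request:
move_arm:
  increments:
    - [0,-0.02,-0.13,0,0,0,0.4]
    - [0,-0.02,-0.26,0,0,0,0.4]
    - [0,-0.02,-0.35,0,0,0,0.4]
    - [0,-0.02,-0.35,0,0,0,0.4]

```text
time_s: 29.65
position: [0.575, 0.1222, 0.224]
tcp_rot: [[-0.998, -0.061, 0.013], [-0.061, 0.998, 0.001], [-0.013, 0.0, -1.0]]
force: [1.0, 0.3, 0.4]
opening: 0.401
grasp_force: 0.0
```

Run:
```python
from h import *
s=bot.read_state();print(s['time_s'],s['opening'],s['position'],s['force'])
C=np.array([.579,-.0125]);y=np.radians(3.4);R=np.array([[np.cos(y),-np.sin(y)],[np.sin(y),np.cos(y)]])
p=C+R@[0,-.05];print(p)
inc([((*p,.17),down(3.4)),((*p,.031),down(3.4))])
```

```text
29.65 0.401120478451416 [0.57502575 0.12216897 0.22395398] [1.03938772 0.29123062 0.44970821]
[ 0.58196532 -0.06241199]
[0.0169, -0.6156, 0.1795, 0.0001, 0.0041, 0.0006] rows>=4.6
[0.0, 0.0, 0.4633, 0.0, 0.0, 0.0] rows>=3.3
```

Request:
move_arm:
  increments:
    - [0.017,-0.2,0,0,0,0,0.4]
    - [0.017,-0.616,0.18,0,0,0,0.4]
    - [0.017,-0.616,0.18,0,0,0,0.4]
    - [0.017,-0.616,0.18,0,0,0,0.4]
    - [0.017,-0.616,0.18,0,0,0,0.4]
    - [0.017,-0.616,0.18,0,0,0,0.4]
    - [0.017,-0.616,0.18,0,0,0,0.4]
    - [0.017,-0.616,0.18,0,0,0,0.4]

```text
time_s: 30.32
position: [0.577, -0.0625, 0.1631]
tcp_rot: [[-0.998, -0.061, -0.001], [-0.061, 0.998, 0.001], [0.001, 0.001, -1.0]]
force: [-0.0, -0.1, -0.4]
opening: 0.403
grasp_force: 0.0
```

Request:
move_arm:
  increments:
    - [0,0,0.12,0,0,0,0.4]
    - [0,0,0.24,0,0,0,0.4]
    - [0,0,0.34,0,0,0,0.4]
    - [0,0,0.42,0,0,0,0.4]
    - [0,0,0.463,0,0,0,0.4]
    - [0,0,0.463,0,0,0,0.4]
    - [0,0,0.463,0,0,0,0]
    - [0,0,0.463,0,0,0,0]
    - [0,0,0.463,0,0,0,0]
    - [0,0,0.463,0,0,0,0]

```text
time_s: 31.15
position: [0.5787, -0.0637, 0.026]
tcp_rot: [[-0.998, -0.061, 0.003], [-0.061, 0.998, -0.001], [-0.003, -0.001, -1.0]]
force: [-0.5, -0.4, -0.9]
opening: 0.18
grasp_force: 0.0
```

Request:
move_arm:
  increments:
    - [0,0,0,0,0,0,0]
    - [0,0,0,0,0,0,0]

```text
time_s: 31.32
position: [0.5784, -0.063, 0.0257]
tcp_rot: [[-0.998, -0.06, 0.003], [-0.06, 0.998, 0.0], [-0.003, 0.0, -1.0]]
force: [0.1, 3.9, 6.3]
opening: 0.125
grasp_force: 30.0
```

Request:
move_arm:
  increments:
    - [0,-0.002,-0.047,0,0,0,0]
    - [0,-0.014,-0.092,0,0,0,0]
    - [0,-0.034,-0.135,0,0,0,0]
    - [0,-0.061,-0.174,0,0,0,0]
    - [0,-0.094,-0.207,0,0,0,0]
    - [0,-0.133,-0.234,0,0,0,0]
    - [0,-0.175,-0.254,0,0,0,0]
    - [0,-0.221,-0.266,0,0,0,0]
    - [0,-0.268,-0.27,0,0,0,0]
    - [0,-0.268,-0.27,0,0,0,0]

```text
time_s: 32.15
position: [0.5827, -0.1439, 0.1086]
tcp_rot: [[-0.998, -0.059, 0.002], [-0.059, 0.998, 0.001], [-0.002, 0.001, -1.0]]
force: [-4.0, 2.6, 17.0]
opening: 0.131
grasp_force: 30.0
```

Request:
move_arm:
  increments:
    - [0,-0.01,0,0,0,0,0]
    - [0,-0.02,0,0,0,0,0]
    - [0,-0.03,0,0,0,0,0]
    - [0,-0.03,0,0,0,0,0]
    - [0,-0.03,0,0,0,0,0.4]
    - [0,-0.03,0,0,0,0,0.4]
    - [0,-0.03,0,0,0,0,0.4]
    - [0,-0.03,0,0,0,0,0.4]

```text
time_s: 32.82
position: [0.5829, -0.1522, 0.106]
tcp_rot: [[-0.998, -0.062, 0.001], [-0.062, 0.998, -0.001], [-0.0, -0.001, -1.0]]
force: [1.7, 0.4, 0.4]
opening: 0.34
grasp_force: 0.0
```

Request:
move_arm:
  increments:
    - [0,0.02,-0.13,0,0,0,0.4]
    - [0,0.02,-0.26,0,0,0,0.4]
    - [0,0.02,-0.39,0,0,0,0.4]
    - [0,0.02,-0.52,0,0,0,0.4]
    - [0,0.02,-0.65,0,0,0,0.4]
    - [0,0.02,-0.7,0,0,0,0.4]

```text
time_s: 33.32
position: [0.5848, -0.1487, 0.3217]
tcp_rot: [[-0.998, -0.06, 0.01], [-0.06, 0.998, -0.006], [-0.009, -0.006, -1.0]]
force: [0.3, -1.1, 0.1]
opening: 0.397
grasp_force: 0.0
```

Run:
```python
from h import *
inc([((.45,.1,.42),down(0)),((.45,.25,.42),down(0))])
```

```text
[0.3955, 0.8524, -0.3366, -0.0019, 0.003, 0.0192] rows>=7.2
[0.0, 0.5, 0.0, 0.0, 0.0, 0.0] rows>=3.6
```

Request:
move_arm:
  increments:
    - [0.395,0.852,-0.337,0,0,0.019,1]
    - [0.395,0.852,-0.337,0,0,0.019,1]
    - [0.395,0.852,-0.337,0,0,0.019,1]
    - [0.395,0.852,-0.337,0,0,0.019,1]
    - [0.395,0.852,-0.337,0,0,0.019,1]
    - [0.395,0.852,-0.337,0,0,0.019,1]
    - [0.395,0.852,-0.337,0,0,0.019,1]
    - [0.395,0.852,-0.337,0,0,0.019,1]
    - [0.395,0.852,-0.337,0,0,0.019,1]

```text
time_s: 34.07
position: [0.448, 0.1025, 0.4179]
tcp_rot: [[-1.0, -0.004, 0.003], [-0.004, 1.0, -0.001], [-0.003, -0.001, -1.0]]
force: [0.3, -0.5, -0.8]
opening: 0.966
grasp_force: 0.0
```

Request:
move_arm:
  increments:
    - [0,0.5,0,0,0,0,1]
    - [0,0.5,0,0,0,0,1]
    - [0,0.5,0,0,0,0,1]
    - [0,0.5,0,0,0,0,1]
    - [0,0.5,0,0,0,0,1]
    - [0,0.5,0,0,0,0,1]

```text
time_s: 34.57
position: [0.4495, 0.2506, 0.415]
tcp_rot: [[-1.0, -0.002, -0.001], [-0.002, 1.0, -0.002], [0.001, -0.002, -1.0]]
force: [-0.0, -0.5, 0.4]
opening: 1.002
grasp_force: 0.0
```

Run:
```python
from h import *
s=bot.read_state();print(s['time_s'],s['opening'],s['position'],s['joint_positions'])
a=cap('scene','s9');w=cap('wrist','w9');d=cap('side','d9')
i=cv2.resize(w['image'],None,fx=1.56,fy=1.56)[:370]
j=np.hstack([cv2.resize(x,(399,225)) for x in (a['image'][130:290,120:404],d['image'][110:290,190:510])])
cv2.imwrite('pics/m9.png',np.vstack([i[:,:798],j]))
```

```text
34.5667 1.0019077328128878 [0.44954879 0.25064021 0.41502257] [ 16.74543832  11.79312744  82.0810729   -0.09991145  86.23679539
 -73.35198679]
```

View pics/m9.png

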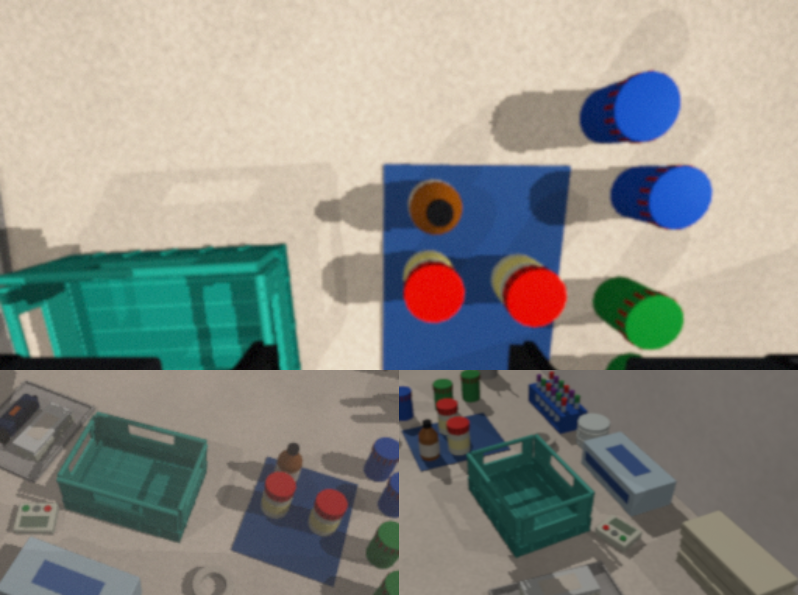

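All four walls are up. The red lids are at (434,292) and (536,297) in the wrist view, with the bottle cap at (440,212). Only two pots are present. Next I'll measure the lids.

Run:
```python
from h import *
for cam in ('wrist','scene','side'):
    d=cap(cam);im=d['image'].astype(int)
    m=((im[...,2]>110)&(im[...,1]<70)&(im[...,0]<80)).astype(np.uint8)
    n,_,st,ce=cv2.connectedComponentsWithStats(m)
    for k in range(1,n):
        if st[k,4]>60:
            x,y,w,h,ar=st[k]; print(cam,st[k],np.round(ce[k],1),'bboxcentre z.092',np.round(atz(d,(x+w/2-.5,y+h/2-.5),.092),4)[:2])
w=cap('wrist');print('cap',atz(w,np.array([440,212])/1.56,.115))
```

```text
wrist [275 118  11  10  74] [279.9 122. ] bboxcentre z.092 [0.4048 0.2935]
wrist [ 259  167   39   39 1183] [277.9 186.6] bboxcentre z.092 [0.5079 0.2928]
wrist [ 323  170   40   40 1183] [342.7 189.5] bboxcentre z.092 [0.514  0.4003]
scene [309 202  22  19 301] [319.4 210.9] bboxcentre z.092 [0.5088 0.2939]
scene [345 215  22  19 324] [355.7 223.7] bboxcentre z.092 [0.5144 0.4027]
side [220 133  17   8 111] [227.9 136.6] bboxcentre z.092 [0.5173 0.4109]
side [228 147  18  10 137] [236.4 151.6] bboxcentre z.092 [0.5117 0.3003]
cap [0.4231638  0.29574726 0.115     ]
```

Run:
```python
from h import *
A=(.5085,.2935);p=(.582,-.0624)
inc([((*A,.19),down(0)),((*A,.080),down(0)),((*A,.27),down(0)),((.56,.05,.27),down(2)),((*p,.25),down(3.4)),((*p,.0855),down(3.4)),((*p,.25),down(3.4))])
```

```text
[-0.1983, 0.1453, 0.7547, -0.0001, 0.0, -0.0003] rows>=5.7
[0.0, 0.0, 0.3667, 0.0, 0.0, 0.0] rows>=2.6
[0.0, 0.0, -0.6333, 0.0, 0.0, 0.0] rows>=4.6
[-0.1717, -0.8117, 0.0, 0.0, 0.0, -0.0111] rows>=6.0
[-0.0602, -0.377, 0.0667, 0.0, 0.0, -0.0078] rows>=2.8
[0.0, 0.0, 0.5483, 0.0, 0.0, 0.0] rows>=3.9
[0.0, 0.0, -0.5483, 0.0, 0.0, 0.0] rows>=3.9
```

Request:
move_arm:
  increments:
    - [-0.198,0.145,0.755,0,0,0,1]
    - [-0.198,0.145,0.755,0,0,0,1]
    - [-0.198,0.145,0.755,0,0,0,1]
    - [-0.198,0.145,0.755,0,0,0,1]
    - [-0.198,0.145,0.755,0,0,0,1]
    - [-0.198,0.145,0.755,0,0,0,1]
    - [-0.198,0.145,0.755,0,0,0,1]
    - [-0.198,0.145,0.755,0,0,0,1]
    - [-0.198,0.145,0.755,0,0,0,1]

```text
time_s: 35.67
position: [0.5088, 0.2946, 0.1916]
tcp_rot: [[-1.0, -0.001, 0.002], [-0.001, 1.0, 0.001], [-0.002, 0.001, -1.0]]
force: [-0.2, -0.0, 0.4]
opening: 1.0
grasp_force: 0.0
```

Run:
```python
from h import *
inc([((.5085,.2935,.080),down(0))])
```

```text
[0.0018, -0.0041, 0.372, 0.0002, 0.0007, 0.0002] rows>=2.7
```

Request:
move_arm:
  increments:
    - [0,-0.003,0.1,0,0,0,1]
    - [0,-0.003,0.2,0,0,0,1]
    - [0,-0.003,0.3,0,0,0,1]
    - [0,-0.003,0.37,0,0,0,1]
    - [0,-0.003,0.37,0,0,0,1]
    - [0,-0.003,0.37,0,0,0,0]
    - [0,-0.003,0.37,0,0,0,0]
    - [0,-0.003,0.37,0,0,0,0]
    - [0,-0.003,0.37,0,0,0,0]
    - [0,-0.003,0.37,0,0,0,0]

```text
time_s: 36.5
position: [0.5091, 0.2938, 0.0808]
tcp_rot: [[-1.0, -0.002, 0.003], [-0.002, 1.0, 0.0], [-0.003, 0.0, -1.0]]
force: [1.1, -1.4, 7.2]
opening: 0.724
grasp_force: 29.9
```

Request:
move_arm:
  increments:
    - [0,0,0,0,0,0,0]
    - [0,0,-0.04,0,0,0,0]
    - [0,0,-0.13,0,0,0,0]
    - [0,0,-0.26,0,0,0,0]
    - [0,0,-0.39,0,0,0,0]
    - [0,0,-0.52,0,0,0,0]
    - [0,0,-0.63,0,0,0,0]
    - [0,0,-0.63,0,0,0,0]

```text
time_s: 37.17
position: [0.5116, 0.2956, 0.2764]
tcp_rot: [[-1.0, -0.002, 0.015], [-0.001, 1.0, 0.006], [-0.015, 0.006, -1.0]]
force: [1.6, 0.1, -1.7]
opening: 0.724
grasp_force: 30.0
```

Run:
```python
from h import *
s=bot.read_state();print(s['position'],s['grasp_force'],s['opening'])
p=(.582,-.0624)
inc([((.56,.05,.265),down(2)),((*p,.25),down(3.4))])
```

```text
[0.51156151 0.29561277 0.27635762] 29.984347986755893 0.7243045428309121
[-0.1597, -0.8192, 0.0356, 0.0017, 0.0047, -0.0106] rows>=6.0
[-0.0602, -0.377, 0.05, 0.0, 0.0, -0.0078] rows>=2.8
```

Request:
move_arm:
  increments:
    - [-0.02,-0.08,0,0,0,0,0]
    - [-0.04,-0.2,0.01,0,0,0,0]
    - [-0.07,-0.33,0.01,0,0,-0.003,0]
    - [-0.1,-0.46,0.02,0,0,-0.005,0]
    - [-0.13,-0.6,0.03,0,0,-0.008,0]
    - [-0.15,-0.73,0.03,0,0,-0.01,0]
    - [-0.16,-0.82,0.03,0,0,-0.011,0]
    - [-0.16,-0.82,0.03,0,0,-0.011,0]

```text
time_s: 37.83
position: [0.5565, 0.0425, 0.258]
tcp_rot: [[-1.0, -0.03, -0.001], [-0.03, 1.0, -0.003], [0.001, -0.003, -1.0]]
force: [0.6, 0.8, -2.6]
opening: 0.728
grasp_force: 30.0
```

Request:
move_arm:
  increments:
    - [-0.02,-0.1,0.01,0,0,0,0]
    - [-0.04,-0.22,0.03,0,0,-0.004,0]
    - [-0.06,-0.32,0.05,0,0,-0.008,0]
    - [-0.06,-0.377,0.05,0,0,-0.008,0]
    - [-0.06,-0.377,0.05,0,0,-0.008,0]
    - [-0.06,-0.377,0.05,0,0,-0.008,0]

```text
time_s: 38.33
position: [0.5773, -0.0644, 0.2429]
tcp_rot: [[-0.998, -0.059, -0.003], [-0.059, 0.998, 0.002], [0.002, 0.002, -1.0]]
force: [-1.0, 0.7, -3.2]
opening: 0.723
grasp_force: 30.0
```

Run:
```python
from h import *
s=bot.read_state();print(s['position'],s['grasp_force'],s['opening'])
p=(.582,-.0624)
inc([((*p,.0855),down(3.4))])
```

```text
[ 0.57728419 -0.06444484  0.24285232] 29.985023830085993 0.7229842813929573
[-0.0174, 0.0048, 0.5245, 0.0006, -0.0008, -0.0002] rows>=3.8
```

Request:
move_arm:
  increments:
    - [-0.01,0.005,0.06,0,0,0,0]
    - [-0.01,0.005,0.14,0,0,0,0]
    - [-0.01,0.005,0.22,0,0,0,0]
    - [-0.01,0.005,0.3,0,0,0,0]
    - [-0.01,0.005,0.37,0,0,0,0]
    - [-0.01,0.005,0.43,0,0,0,0]
    - [-0.01,0.005,0.47,0,0,0,0]
    - [-0.01,0.005,0.49,0,0,0,0]
    - [-0.01,0.005,0.49,0,0,0,0]
    - [-0.01,0.005,0.49,0,0,0,0]

```text
time_s: 39.17
position: [0.5811, -0.0617, 0.0971]
tcp_rot: [[-0.998, -0.062, -0.0], [-0.062, 0.998, 0.0], [0.0, 0.0, -1.0]]
force: [1.0, -0.7, -2.6]
opening: 0.726
grasp_force: 30.0
```

Request:
move_arm:
  increments:
    - [0,0,0.015,0,0,0,0]
    - [0,0,0.03,0,0,0,0]
    - [0,0,0.042,0,0,0,0]
    - [0,0,0.042,0,0,0,0]
    - [0,0,0.042,0,0,0,0]
    - [0,0,0.042,0,0,0,0.9]
    - [0,0,0.042,0,0,0,1]
    - [0,0,0.042,0,0,0,1]
    - [0,0,0.042,0,0,0,1]

```text
time_s: 39.92
position: [0.5816, -0.0629, 0.0848]
tcp_rot: [[-0.998, -0.061, 0.001], [-0.061, 0.998, -0.0], [-0.001, -0.0, -1.0]]
force: [0.4, -0.0, 0.6]
opening: 0.939
grasp_force: 0.0
```

Request:
move_arm:
  increments:
    - [0,0,-0.08,0,0,0,1]
    - [0,0,-0.2,0,0,0,1]
    - [0,0,-0.33,0,0,0,1]
    - [0,0,-0.46,0,0,0,1]
    - [0,0,-0.6,0,0,0,1]
    - [0,0,-0.6,0,0,0,1]

```text
time_s: 40.42
position: [0.5861, -0.0641, 0.2737]
tcp_rot: [[-0.998, -0.061, 0.018], [-0.061, 0.998, -0.005], [-0.017, -0.006, -1.0]]
force: [1.1, -0.0, 0.5]
opening: 0.998
grasp_force: 0.0
```

Run:
```python
from h import *
for cam in ('scene','side'):
    d=cap(cam);im=d['image'].astype(int)
    m=((im[...,2]>90)&(im[...,1]<65)&(im[...,0]<75)).astype(np.uint8)
    n,_,st,ce=cv2.connectedComponentsWithStats(m)
    for k in range(1,n):
        if st[k,4]>60:
            x,y,w,h,ar=st[k]; print(cam,st[k],np.round(ce[k],1),np.round(atz(d,(x+w/2-.5,y+h/2-.5),.092),4)[:2])
inc([((.55,.15,.29),down(2)),((.5145,.4015,.2),down(0)),((.5145,.4015,.08),down(0))])
```

```text
scene [190 185  21  20 319] [200.4 194.1] [ 0.5845 -0.0612]
scene [345 215  23  22 368] [356.  224.5] [0.5189 0.4051]
side [220 133  17  10 134] [227.7 137.3] [0.515 0.404]
side [290 200  23  20 280] [301.2 207.2] [ 0.5785 -0.0684]
[0.0639, 0.7152, -0.0785, -0.0006, 0.0018, 0.0083] rows>=5.2
[0.089, 0.842, 0.3, 0.0, 0.0, 0.0111] rows>=6.5
[0.0, 0.0, 0.4, 0.0, 0.0, 0.0] rows>=2.9
```

Pot 1 stands at the intended place and pot 2 hasn't moved.

Request:
move_arm:
  increments:
    - [0.064,0.715,-0.08,0,0,0.008,1]
    - [0.064,0.715,-0.08,0,0,0.008,1]
    - [0.064,0.715,-0.08,0,0,0.008,1]
    - [0.064,0.715,-0.08,0,0,0.008,1]
    - [0.064,0.715,-0.08,0,0,0.008,1]
    - [0.064,0.715,-0.08,0,0,0.008,1]
    - [0.064,0.715,-0.08,0,0,0.008,1]

```text
time_s: 41.1
position: [0.5472, 0.1529, 0.2868]
tcp_rot: [[-0.999, -0.041, -0.003], [-0.041, 0.999, 0.0], [0.003, 0.0, -1.0]]
force: [-0.7, -0.4, -0.2]
opening: 1.002
grasp_force: 0.0
```

Request:
move_arm:
  increments:
    - [0.089,0.842,0.3,0,0,0.011,1]
    - [0.089,0.842,0.3,0,0,0.011,1]
    - [0.089,0.842,0.3,0,0,0.011,1]
    - [0.089,0.842,0.3,0,0,0.011,1]
    - [0.089,0.842,0.3,0,0,0.011,1]
    - [0.089,0.842,0.3,0,0,0.011,1]
    - [0.089,0.842,0.3,0,0,0.011,1]
    - [0.089,0.842,0.3,0,0,0.011,1]
    - [0.089,0.842,0.3,0,0,0.011,1]
    - [0.089,0.842,0.3,0,0,0.011,1]

```text
time_s: 41.93
position: [0.5139, 0.3995, 0.1975]
tcp_rot: [[-1.0, 0.0, -0.001], [0.0, 1.0, -0.002], [0.001, -0.002, -1.0]]
force: [0.3, 0.3, 0.3]
opening: 1.004
grasp_force: 0.0
```

Run:
```python
from h import *
for cam in ('scene','wrist'):
    d=cap(cam);im=d['image'].astype(int)
    m=((im[...,2]>90)&(im[...,1]<65)&(im[...,0]<75)).astype(np.uint8)
    n,_,st,ce=cv2.connectedComponentsWithStats(m)
    for k in range(1,n):
        if st[k,4]>60:
            x,y,w,h,ar=st[k]; print(cam,st[k],np.round(ce[k],1),np.round(atz(d,(x+w/2-.5,y+h/2-.5),.092),4)[:2])
inc([((.5145,.4015,.08),down(0))])
```

```text
scene [190 185  20  20 306] [199.8 194.2] [ 0.585  -0.0626]
scene [345 215  23  22 368] [355.9 224.5] [0.5189 0.4051]
wrist [109  97  27  19 177] [121.1 105.9] [0.4422 0.2917]
wrist [ 219  153   72   71 3927] [254.3 188.2] [0.5134 0.4022]
[-0.0004, 0.0066, 0.395, -0.0002, 0.0001, -0.0005] rows>=2.8
```

Request:
move_arm:
  increments:
    - [0,0.007,0.1,0,0,0,1]
    - [0,0.007,0.2,0,0,0,1]
    - [0,0.007,0.3,0,0,0,1]
    - [0,0.007,0.39,0,0,0,1]
    - [0,0.007,0.395,0,0,0,1]
    - [0,0.007,0.395,0,0,0,0]
    - [0,0.007,0.395,0,0,0,0]
    - [0,0.007,0.395,0,0,0,0]
    - [0,0.007,0.395,0,0,0,0]
    - [0,0.007,0.395,0,0,0,0]

```text
time_s: 42.87
position: [0.5144, 0.4036, 0.082]
tcp_rot: [[-1.0, -0.002, 0.003], [-0.002, 1.0, 0.0], [-0.003, 0.0, -1.0]]
force: [-0.1, -1.6, 7.0]
opening: 0.73
grasp_force: 29.9
```

Request:
move_arm:
  increments:
    - [0,0,0,0,0,0,0]
    - [0,0,-0.04,0,0,0,0]
    - [0,0,-0.13,0,0,0,0]
    - [0,0,-0.26,0,0,0,0]
    - [0,0,-0.39,0,0,0,0]
    - [0,0,-0.52,0,0,0,0]
    - [0,0,-0.63,0,0,0,0]
    - [0,0,-0.63,0,0,0,0]

```text
time_s: 43.53
position: [0.5166, 0.4064, 0.2782]
tcp_rot: [[-1.0, -0.002, 0.014], [-0.002, 1.0, 0.009], [-0.014, 0.009, -1.0]]
force: [0.9, 0.5, -1.9]
opening: 0.726
grasp_force: 30.0
```

Run:
```python
from h import *
p=(.576,.038)
inc([((.55,.2,.265),down(2)),((*p,.25),down(3.4)),((*p,.097),down(3.4))])
```

```text
[-0.1097, -0.6885, 0.0397, 0.0027, 0.0046, -0.0106] rows>=5.0
[-0.0678, -0.5427, 0.05, 0.0, 0.0, -0.0078] rows>=4.0
[0.0, 0.0, 0.51, 0.0, 0.0, 0.0] rows>=3.7
```

Request:
move_arm:
  increments:
    - [-0.01,-0.06,0,0,0,0,0]
    - [-0.03,-0.18,0.01,0,0,0,0]
    - [-0.05,-0.31,0.01,0,0,-0.003,0]
    - [-0.07,-0.44,0.02,0,0,-0.006,0]
    - [-0.09,-0.57,0.03,0,0,-0.009,0]
    - [-0.11,-0.688,0.03,0,0,-0.011,0]
    - [-0.11,-0.688,0.03,0,0,-0.011,0]

```text
time_s: 44.12
position: [0.5468, 0.1911, 0.259]
tcp_rot: [[-1.0, -0.03, -0.002], [-0.03, 1.0, -0.004], [0.002, -0.004, -1.0]]
force: [-0.1, 0.2, -3.3]
opening: 0.729
grasp_force: 30.0
```

Request:
move_arm:
  increments:
    - [-0.01,-0.1,0.01,0,0,0,0]
    - [-0.03,-0.22,0.02,0,0,-0.003,0]
    - [-0.04,-0.34,0.03,0,0,-0.005,0]
    - [-0.06,-0.45,0.04,0,0,-0.008,0]
    - [-0.068,-0.52,0.05,0,0,-0.008,0]
    - [-0.068,-0.543,0.05,0,0,-0.008,0]
    - [-0.068,-0.543,0.05,0,0,-0.008,0]
    - [-0.068,-0.543,0.05,0,0,-0.008,0]

```text
time_s: 44.78
position: [0.572, 0.0361, 0.2445]
tcp_rot: [[-0.998, -0.06, -0.001], [-0.06, 0.998, 0.001], [0.001, 0.002, -1.0]]
force: [-0.2, 0.4, -2.6]
opening: 0.725
grasp_force: 30.0
```

Run:
```python
from h import *
s=bot.read_state();print(s['position'],s['grasp_force'],s['opening'])
inc([((.576,.038,.0975),down(3.4))])
```

```text
[0.57203548 0.03607906 0.24449436] 29.97610532647741 0.7246497859693586
[-0.0142, 0.0049, 0.49, 0.0005, -0.0004, 0.0002] rows>=3.5
```

Request:
move_arm:
  increments:
    - [-0.01,0.008,0.06,0,0,0,0]
    - [-0.01,0.008,0.14,0,0,0,0]
    - [-0.01,0.008,0.22,0,0,0,0]
    - [-0.01,0.008,0.3,0,0,0,0]
    - [-0.01,0.008,0.37,0,0,0,0]
    - [-0.01,0.008,0.43,0,0,0,0]
    - [-0.01,0.008,0.47,0,0,0,0]
    - [-0.01,0.008,0.49,0,0,0,0]
    - [-0.01,0.008,0.49,0,0,0,0]
    - [-0.01,0.008,0.49,0,0,0,0]

```text
time_s: 45.62
position: [0.5757, 0.0391, 0.0981]
tcp_rot: [[-0.998, -0.062, 0.0], [-0.062, 0.998, 0.0], [-0.0, 0.0, -1.0]]
force: [-0.2, 0.2, -2.4]
opening: 0.728
grasp_force: 30.0
```

Request:
move_arm:
  increments:
    - [0,0,0.015,0,0,0,0]
    - [0,0,0.03,0,0,0,0]
    - [0,0,0.041,0,0,0,0]
    - [0,0,0.041,0,0,0,0]
    - [0,0,0.041,0,0,0,0]
    - [0,0,0.041,0,0,0,0.9]
    - [0,0,0.041,0,0,0,1]
    - [0,0,0.041,0,0,0,1]
    - [0,0,0.041,0,0,0,1]

```text
time_s: 46.37
position: [0.576, 0.0378, 0.086]
tcp_rot: [[-0.998, -0.061, 0.001], [-0.061, 0.998, -0.0], [-0.001, -0.0, -1.0]]
force: [-0.8, 0.1, 0.1]
opening: 0.941
grasp_force: 0.0
```

Request:
move_arm:
  increments:
    - [0,0,-0.08,0,0,0,1]
    - [0,0,-0.2,0,0,0,1]
    - [0,0,-0.33,0,0,0,1]
    - [0,0,-0.46,0,0,0,1]
    - [0,0,-0.6,0,0,0,1]
    - [0,0,-0.73,0,0,0,1]
    - [0,0,-0.86,0,0,0,1]
    - [0,0,-1,0,0,0,1]
    - [0,0,-1,0,0,0,1]

```text
time_s: 47.12
position: [0.5795, 0.0376, 0.3957]
tcp_rot: [[-0.998, -0.061, 0.019], [-0.061, 0.998, -0.002], [-0.019, -0.004, -1.0]]
force: [0.9, -0.1, 0.8]
opening: 0.999
grasp_force: 0.0
```

Request:
move_arm:
  increments:
    - [0.13,0,0,0,0,0,1]
    - [0.26,0,0,0,0,0,1]
    - [0.3,0,0,0,0,0,1]
    - [0.3,0,0,0,0,0,1]
    - [0.3,0,0,0,0,0,1]

```text
time_s: 47.53
position: [0.4856, 0.0324, 0.3861]
tcp_rot: [[-0.998, -0.06, 0.002], [-0.06, 0.998, -0.0], [-0.002, -0.0, -1.0]]
force: [0.7, -0.5, -0.9]
opening: 1.001
grasp_force: 0.0
```

Run:
```python
from h import *
s=bot.read_state();print(s['time_s'],s['position'])
a=cap('scene','sA');w=cap('wrist','wA');d=cap('side','dA')
i=cv2.resize(w['image'],None,fx=1.56,fy=1.56)[:350]
j=np.hstack([cv2.resize(x,(399,245)) for x in (a['image'][130:290,90:350],d['image'][110:290,190:483])])
cv2.imwrite('pics/mA.png',np.vstack([i[:,:798],j]))
```

```text
47.5333 [0.48562274 0.03242908 0.38611639]
```

View pics/mA.png

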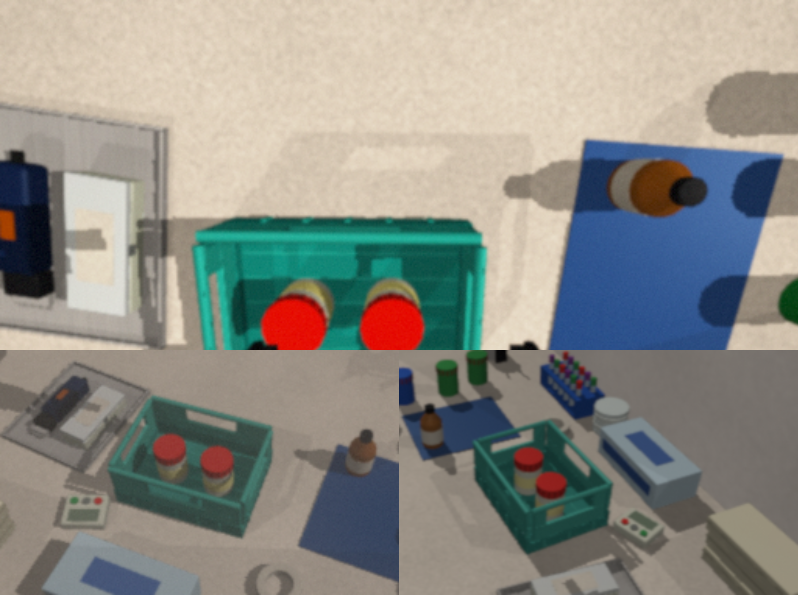

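Both pots stand upright in the crate, with lids at (297,325) and (392,325). All four walls are up, the clipper and box lie in the tray, the bottle stands on the mat, and no red lids are left over.

```bash
python3 -c "
from h import *
print(workorder.hand_in())"
```

```text
the job is handed in; nothing more can be done
None
```

I've handed the job in, with no verdict returned: the last pictures show the slide box and clipper flat in the tray, all four crate walls up, both red-lidded pots (the only two present) upright on the crate floor, and the amber bottle still standing on the mat.

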